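# Clamp down the drawer unit and file the sample jars

## Robot

A 7-joint arm with a two-finger parallel gripper is mounted at the origin on the work surface. World frame = base frame: x ahead of the robot, y to its left, z up, the work surface at z = 0. Lengths are in m, angles in rad, forces in N, time in s.
With the tool pointing down it reaches from about 0.425 to 0.925 m from the base axis. Payload 6.8 kg.
Tool frame: the origin (TCP) lies at the very end of the fingers, on their centre line; the grasp point (between the pads) lies robot.grip_point_offset behind it (robot.grip_point_offset is the distance from the TCP to the grasp point, in m); z points along the fingers, y is the direction in which the jaws open and shut (so a half turn about z gives the same grasp; the last joint's range is limited). The gripper opens to 88 mm and grips with 3 to 60 N. Pads are 20 mm wide; open, the fingers measure 115 mm over their backs; the gripper's body (75 mm by 178 mm) begins 61 mm behind the grasp point.
Start: joints at [1.068, 0.477, 0.022, 1.555, -0.011, 1.109, -0.083], TCP at [0.26, -0.623, 0.223] pointing down, gripper open.
Joint ranges: [-2.96, 2.96], [-0.34, 2.1], [-1.41, 1.46], [0.24, 2.44], [-1.37, 4.51], [0.17, 1.92], [-2.96, 2.96]. Speed limits (rad/s): [2.39, 2.39, 3.14, 3.14, 3.14, 3.14, 3.14].

## Interface

Orientations are given as a unit quaternion [x, y, z, w].
In Python, from cell import robot gives the robot as it stands.
- The arm moves only by the tool servo_tool, never from a script. Its argument "targets" is a list of rows, each a list of 3 entries, a list of its own where there are three numbers: the finger opening in mm, from 0 to 87.8, then the shift along the world's x, y, z in mm, then the turn, a rotation vector about the world's x, y, z in degrees. A call has 1 to 10 rows; each row shifts and turns the pose as measured when the row begins; what a row does not reach is not made up. A row lasts 1/8 s, in which the tool goes at most 62.5 mm and 10.7 degrees, less where a joint would pass 70% of its speed; a pose out of reach is approached as far as the arm can. A call is refused whole if a number of a shift passes 62.5 or a number of a turn 10.7, either way. A call with a gripper value outside its range is refused whole. The fingers move at their own pace and stop on an object; "squeeze" is the grip in N (left out, the last holds). Time passes only in rows, so rows that do not move let the fingers close. It gives the time, the measured TCP pose, the force and the opening at its end, in the units of the state.
- robot.read_state(): the state, without advancing time (a new reading comes with each control period).
- robot.read_camera(name): name is "side" or "top"; returns (picture, depth): 384x512x3 uint8, red, green, blue; 384x512 float32, m along the optical axis (not along the pixel's ray), 0 where there is no reading.
- robot.camera_info(name): a dict with "fx", "fy", "cx", "cy" (pixels), "view" (4x4, takes a point from world to camera coordinates). Camera axes: x right, y up, looking along -z (the intrinsics and any distortion apply to the point x, -y, -z); pixel columns grow to the right and rows downward; lengths in m; the calibration is good to about 2 mm. A picture is of the moment at which its call begins. camera_info takes no time and is no camera call.
- robot.close_job(): hands the job in, once; it reports no verdict.
Trained networks look in the newest picture that a camera, given by its name, has taken for a name from the list of things; names that differ only in an ending like _2 or _b are one class to them, and where a whole thing is asked for, a point or a joint stands for the part that bears it (a point fixed in the world has none). Each returns a list of dicts, best first, with "p" (0 to 1); they miss things now and then, are a little off and sometimes report something else, mostly with a low value. They report only what shows in the picture. A call takes as long as a camera call.
- robot.search_frame(name, camera): "rect" ([left, top, right, bottom] in pixels, round what is visible of it).
- robot.outline_of(name, camera): "pixels" (384x512 bool, what is visible of it) and "rect" ([left, top, right, bottom] in pixels, round what is visible of it).
The state is a dict: "time": time; "q": joint angles; "joint_velocities": joint speeds; "effort": joint torques, N m; "tool_pos": TCP position; "eef_rot": TCP orientation; "wrist_force": force on the tool from outside, world axes, zero at the start; "moment": the same for the moment, N m; "gripper_width": finger opening in m.
Only numpy, scipy, OpenCV 4.12 (cv2) and the standard library are available. Lean on these libraries where they do the work, as an engineer would, in place of code of your own. Each camera call takes 0.05 s, during which the arm holds its last target.

## Task

Fasten the small wooden drawer unit to the bench before you use it, without shoving it out of its place: slide the clamp's jaw down its bar until the pad bears on the unit's wooden side wing and the jaw tilts and binds, screw the handle tight (clockwise from above) and let go. Then pull the drawer out most of its way, put every small squat amber sample jar from the bench into it, and push the drawer fully shut; leave the other things on the bench alone and the clamp tight.

Things in the scene. Friction and masses are not known exactly. Their poses are not given: they have to be found in the camera images.
- unit: low wooden drawer unit, loose, 2-3 kg: carcass 143 x 250 mm, 85 mm high; origin under its centre, x from drawer side to rear, y left, z up. Dark wooden wings 30 mm high stick out of both sides: x -90 to -30 mm, |y| 125 to 230 mm. The clamp stands in front of one wing (which one varies), a fixed grey control box, 60 x 60 x 45 mm, in front of the other. It must stay within 20 mm of its place
- clamp: fixed upright F-clamp: steel bar 10 x 18 mm, top at z = 155 mm, on a foot plate 50 x 64 x 8 mm bolted to the bench. Origin: bar centre at bench height. Its level x axis points from the bar to the screw axis, 75 mm away, above the middle of the unit's wing; same yaw as the unit
- jaw_slide (a joint): height (m) of the sliding jaw on the bar, above its lowest position: 0.035 to 0.065 at the start, range 0 to 0.07; with the screw not turned the pad meets the wing at about 0.010. It stays where it is left; about 5 N down or 12 N up slides it
- jaw_tilt (a joint): tilt (rad) of the jaw on the bar: 0 while it slides freely; its outer (screw) end lifts when the pad bears on the wing and the jaw is pushed further down at the bar end; at about 0.05 to 0.09 it grips the bar and binds (0.07 to 0.15 once the screw is tight)
- jaw_grip (a point): point on the bar's axis between the jaw's two upright grey cheeks, 8 mm below their tops. The cheeks stand beside the bar, 40 mm over their outsides along the clamp's y, 34 mm along x, 72 mm high; they can be pinched across y from above. With the pad on the wing this point is at about z = 119 mm
- screw (a joint): turn (rad) of the screw handle, 0 at the start, growing clockwise seen from above, range 0 to 12.5. One full turn drives the pad 6 mm down out of the jaw; the handle stays at its height. It stays where it is left, about 0.1 N m turns it. After the jaw has bound, 2 to 5 rad more make it tight
- screw_grip (a point): on the upright screw axis, 25 mm below the top of the round wooden handle (28 mm across, 60 mm long, it and the spindle have a few degrees of play in the jaw): the height to grip it; a moderate grip of about 20 N is enough. With the pad on the wing at about z = 155 mm
- pad_face (a point): centre of the lower face of the clamp's round pad (26 mm across) on the screw axis
- spindle: the screw spindle with the clamp's pad at its lower end; its push on the unit is the clamping force (must exceed 8 N). Origin on the screw axis, 45 mm above the pad's lower face
- drawer (a joint): how far the drawer is pulled out (m): 0 shut, 0.125 at its stop; starts between 0 and 0.035; about 2 N moves it
- drawer_handle (a point): centre of the drawer's wooden bar handle: 90 mm long along the unit's y, 10 mm thick (x), 13 mm high, 55 mm above the bench, with a 27 mm gap to the front panel (12 mm thick, top at z = 74 mm) behind it. The carcass's top is at 85 mm
- drawer_in (a point): centre of the drawer's inner floor, 15 mm above the bench, axes as the unit's. Inside: x -69 to +62 mm, |y| to 104 mm; walls 48 mm above the floor. The carcass covers what is not pulled out: with the drawer out by d mm, the inside is open from above from x = -69 to about d - 70 mm
- jar0_mid (a point): squat capped sample jar, amber glass with a flat white cap: cylinder 34 mm across, 36 mm high, standing on the bench, 50 to 100 g; this point is its centre (18 mm up). Between two and four of the five jars are there, the others are absent (None). All alike
- jar1_mid (a point): squat capped sample jar, amber glass with a flat white cap: cylinder 34 mm across, 36 mm high, standing on the bench, 50 to 100 g; this point is its centre (18 mm up). Between two and four of the five jars are there, the others are absent (None). All alike
- jar2_mid (a point): squat capped sample jar, amber glass with a flat white cap: cylinder 34 mm across, 36 mm high, standing on the bench, 50 to 100 g; this point is its centre (18 mm up). Between two and four of the five jars are there, the others are absent (None). All alike
- jar3_mid (a point): squat capped sample jar, amber glass with a flat white cap: cylinder 34 mm across, 36 mm high, standing on the bench, 50 to 100 g; this point is its centre (18 mm up). Between two and four of the five jars are there, the others are absent (None). All alike
- jar4_mid (a point): squat capped sample jar, amber glass with a flat white cap: cylinder 34 mm across, 36 mm high, standing on the bench, 50 to 100 g; this point is its centre (18 mm up). Between two and four of the five jars are there, the others are absent (None). All alike
- dish: white porcelain dish, 80 mm across, 26 mm high; leave it alone. Origin under its centre
- bung: black rubber bung lying about: 30 mm across, 28 mm high, no cap; leave it alone. Origin under its centre

How it is judged:
By the outcome, as a careful person would: the job done as asked, in the order asked, and still so for the second after the job is handed in, with the robot touching nothing.
Of jar0, jar1, jar2, jar3, jar4 only 2 to 4 are there at a start; the rules pass over those that are not, and their reading is None.
At some moment in a run one of jar0, jar1, jar2, jar3, jar4 may be knocked a few centimetres aside while the robot is not near it.
Once in a run the grip may slacken for a moment while it holds something.
It also fails if it takes over 210 s, if anything falls off the work surface, if the arm or the gripper's body presses on something with over 40 N, if the wrist force passes 120 N, or if a joint passes its speed limit or range.

## Working session

There is one attempt and no reset: what is moved stays moved. The work goes in short steps, Python scripts to look and compute and a tool call to move; the robot and the scene stay as the last step left them, time stands still between calls to the robot, and variables do not carry over. Pictures are saved under pics/ and viewed, and the job is handed in when it is done.

Besides the shell and the picture viewer there is one more tool, called after "Request:" by a JSON object that holds its "op" and its "data", one argument or row to a line. servo_tool: Moves the arm, as the interface text tells. Its arguments: {"type":"object","properties":{"targets":{"type":"array"},"squeeze":{"type":"number"}},"required":["targets"]}

```bash
ls; mkdir -p pics; python3 - <<'E'
from cell import robot
import cv2, numpy as np
s=robot.read_state(); print(s, robot.grip_point_offset)
for c in ["side","top"]:
    p,d=robot.read_camera(c); cv2.imwrite(f"pics/{c}0.png",p[:,:,::-1])
    np.save(f"pics/{c}0d.npy",d)
    print(robot.camera_info(c))
E
```

```text
pics
{'time': 0.0, 'q': array([ 1.06788742,  0.47776026,  0.02238394,  1.55639466, -0.01148479,
        1.1092588 , -0.08305189]), 'joint_velocities': array([-0.00172062, -0.00131833,  0.00139697, -0.00114818,  0.00103136,
       -0.00214585, -0.00104321]), 'effort': array([-1.61627131e-04, -5.82847095e+01,  1.53465170e+00, -2.72606313e+01,
       -5.43602253e-02,  1.69015367e-02,  1.31034085e-04]), 'tool_pos': array([ 0.25937056, -0.62257256,  0.22173326]), 'eef_rot': array([ 9.80574872e-01,  1.96143326e-01, -2.42326922e-04, -8.10764480e-04]), 'wrist_force': array([-0.08523838, -0.33851975, -0.37665976]), 'moment': array([-0.02233501, -0.01065519,  0.05604392]), 'gripper_width': 0.08771903181510815} 0.0187
{'fx': 466.47311861157874, 'fy': 466.47311861157874, 'cx': 258.7469265280821, 'cy': 183.60249554575424, 'view': array([[-0.93397656, -0.35720849, -0.00948067,  0.53807614],
       [ 0.26408279, -0.70787251,  0.65511586, -0.20719494],
       [-0.24072406,  0.60935917,  0.75546895, -1.28187801],
       [ 0.        ,  0.        ,  0.        ,  1.        ]])}
{'fx': 387.7553359018648, 'fy': 387.7553359018648, 'cx': 256.8924432921933, 'cy': 191.50117909646488, 'view': array([[ 0.02429615, -0.99959293,  0.0149556 , -0.00595369],
       [ 0.99123566,  0.02603079,  0.12951546, -0.55710067],
       [-0.12985205,  0.0116778 ,  0.99146461, -1.0287329 ],
       [ 0.        ,  0.        ,  0.        ,  1.        ]])}
```

View pics/side0.png

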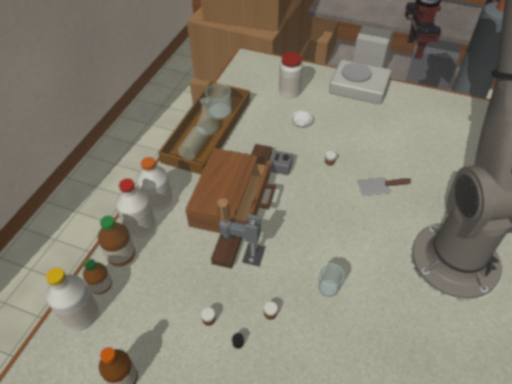

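View pics/top0.png

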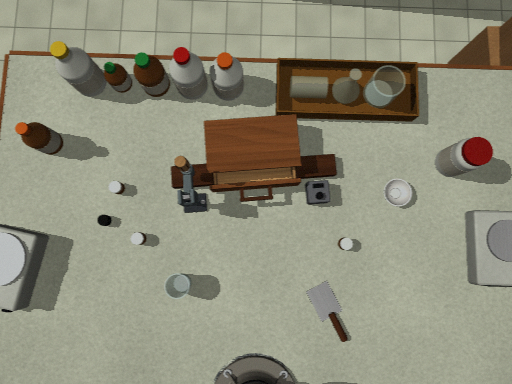

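The side and top views agree: three white-capped jars at top (116,187), (138,239) and (346,244), the bung at (104,220), and the clamp on the unit's +y wing at about (190,185). Next I'll measure poses.

```bash
cat > h.py <<'E'
from cell import robot
import cv2, numpy as np
from scipy.spatial.transform import Rotation as R
def cam(c):
    i=robot.camera_info(c); return i['fx'],i['fy'],i['cx'],i['cy'],np.array(i['view'])
def deproj(c,u,v,d):
    fx,fy,cx,cy,V=cam(c); u=np.asarray(u,float);v=np.asarray(v,float);d=np.asarray(d,float)
    P=np.stack([(u-cx)/fx*d,-(v-cy)/fy*d,-d],-1)
    return (P-V[:3,3])@V[:3,:3]
def proj(c,P):
    fx,fy,cx,cy,V=cam(c); Q=np.asarray(P,float)@V[:3,:3].T+V[:3,3]
    return np.stack([cx+fx*Q[...,0]/-Q[...,2], cy-fy*Q[...,1]/-Q[...,2]],-1)
def plane(c,u,v,z):
    "ray hit with world z"
    o=deproj(c,u,v,0*np.asarray(u,float)); p=deproj(c,u,v,0*np.asarray(u,float)+1); t=(z-o[...,2])/(p-o)[...,2]
    return o+(p-o)*t[...,None]
def cloud(c,d):
    v,u=np.indices(d.shape); return deproj(c,u,v,d)
def snap(c,n,crop=None,k=1):
    p,d=robot.read_camera(c); q=p
    if crop: q=p[crop[1]:crop[3],crop[0]:crop[2]]
    q=cv2.resize(q,None,fx=k,fy=k,interpolation=cv2.INTER_CUBIC)
    cv2.imwrite(f"pics/{n}.png",q[:,:,::-1]); return p,d
def st():
    s=robot.read_state(); r=R.from_quat(s['eef_rot']).as_matrix()
    print('t',round(s['time'],2),'tcp',np.round(s['tool_pos']*1000,1),'y',np.round(r[:,1],3),'z',np.round(r[:,2],3),'F',np.round(s['wrist_force'],1),'M',np.round(s['moment'],2),'w',round(s['gripper_width']*1000,1),'q',np.round(s['q'],2))
    return s
E
python3 - <<'E'
from h import *
for c in ["top","side"]:
    p,d=snap(c,c+"1",(150,110,350,230) if c=='top' else (180,130,310,280),4)
    np.save(f"pics/{c}d.npy",d)
    C=cloud(c,d)
    for n in ["unit","clamp","jaw_slide","jaw_grip","screw","screw_grip","pad_face","spindle","drawer","drawer_handle","jar0_mid","dish","bung"]:
        try: r=robot.outline_of(n,c)
        except Exception as e: print(n,e); continue
        for x in r[:5]:
            if x['p']<0.2: continue
            m=x['pixels']&(d>0); P=C[m]
            print(c,n,round(x['p'],2),np.round(x['rect']),m.sum(),'med',np.round(np.median(P,0)*1000) if len(P) else None,'lo',np.round(np.percentile(P,3,0)*1000),'hi',np.round(np.percentile(P,97,0)*1000))
E
```

```text
top unit 0.74 [170. 113. 340. 200.] 8175 med [641.  19.  84.] lo [ 560. -178.   14.] hi [745. 184.  89.]
top clamp 0.57 [172. 154. 207. 210.] 939 med [538. 182. 126.] lo [504. 156.   7.] hi [607. 202. 215.]
top jaw_slide 0.89 [178. 157. 203. 207.] 641 med [558. 185. 138.] lo [509. 163. 106.] hi [607. 200. 216.]
top jaw_grip 0.61 [178. 157. 202. 207.] 660 med [560. 184. 131.] lo [509. 162.  98.] hi [608. 200. 216.]
top screw 0.65 [176. 159. 189. 167.] 184 med [596. 187. 213.] lo [586. 177. 159.] hi [611. 202. 217.]
top screw_grip 0.66 [174. 156. 190. 168.] 191 med [597. 187. 212.] lo [586. 177.  88.] hi [619. 203. 217.]
top pad_face 0.59 [132. 232. 147. 244.] 147 med [422. 324.  37.] lo [406. 314.   7.] hi [436. 341.  41.]
top spindle 0.45 [176. 157. 200. 207.] 658 med [560. 185. 131.] lo [509. 163.  99.] hi [605. 201. 216.]
top drawer 0.78 [209. 169. 299. 200.] 1783 med [588.  16.  24.] lo [535. -90.  13.] hi [624. 122.  77.]
top drawer_handle 0.86 [208. 165. 298. 200.] 1818 med [587.  15.  25.] lo [535. -90.  13.] hi [624. 122.  77.]
top drawer_handle 0.66 [128. 230. 147. 249.] 157 
[... 1068 characters left out ...]
 med [593. 197.  70.] lo [585. 185.  65.] hi [605. 203.  79.]
side spindle 0.52 [233. 331. 242. 351.] 146 med [467. 431.  27.] lo [455. 414.   8.] hi [482. 442.  30.]
side spindle 0.41 [223. 235. 230. 239.] 25 med [594. 197.  70.] lo [588. 190.  66.] hi [603. 202.  77.]
side drawer 0.63 [235. 163. 275. 226.] 1227 med [587.   3.  44.] lo [532. -89.  11.] hi [627. 125.  76.]
side drawer_handle 0.62 [233. 160. 277. 223.] 1237 med [588.  -0.  41.] lo [533. -89.  11.] hi [627. 125.  76.]
side dish 0.63 [290. 113. 312. 128.] 294 med [ 567. -393.   15.] lo [ 533. -418.    0.] hi [ 599. -348.   27.]
side bung 0.57 [230. 331. 245. 351.] 167 med [466. 432.  26.] lo [454. 417.   3.] hi [480. 442.  30.]
```

View pics/top1.png

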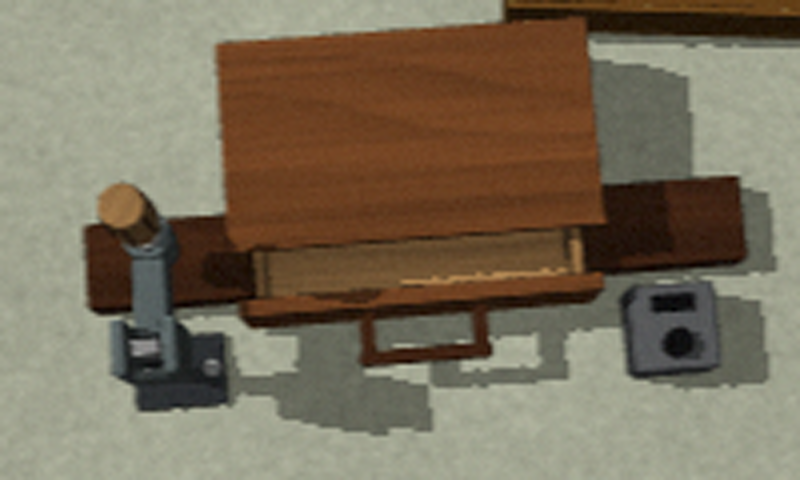

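View pics/side1.png

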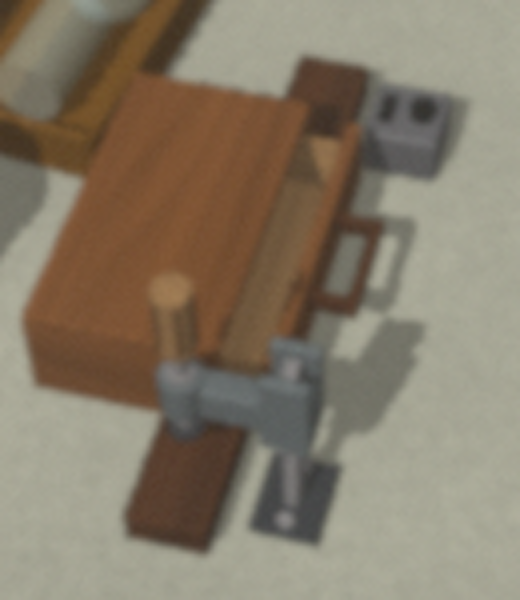

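```bash
python3 - <<'E'
from h import *
T=cloud('top',np.load('pics/topd.npy')).reshape(-1,3); S=cloud('side',np.load('pics/sided.npy')).reshape(-1,3)
A=np.vstack([T,S])
def rect(P,n):
    r=cv2.minAreaRect((P[:,:2]*1000).astype(np.float32)); print(n,len(P),np.round(r[0],1),np.round(r[1],1),round(r[2],2),'z',np.round(np.median(P[:,2])*1000,1))
for nm,X in(('top',T),('side',S)):
    def sel(x0,x1,y0,y1,z0,z1): return X[(X[:,0]>x0)&(X[:,0]<x1)&(X[:,1]>y0)&(X[:,1]<y1)&(X[:,2]>z0)&(X[:,2]<z1)]
    rect(sel(.55,.8,-.14,.155,.081,.09),nm+' carcass top')
    rect(sel(.55,.7,-.25,-.1,.026,.034),nm+' right wing')
    rect(sel(.55,.7,.13,.3,.026,.034),nm+' left wing')
    P=sel(.57,.63,.16,.23,.185,.225); rect(P,nm+' handle'); P=P[P[:,2]>np.percentile(P[:,2],95)-.006]; rect(P,nm+' handle top')
    P=sel(.48,.56,.14,.23,.15,.16); rect(P,nm+' bar top') if len(P)>3 else 0
    P=sel(.48,.56,.14,.23,.135,.148); rect(P,nm+' cheek?') if len(P)>3 else 0
    P=sel(.51,.55,-.1,.1,.045,.065); rect(P,nm+' dhandle') if len(P)>3 else 0
    P=sel(.55,.6,-.1,.13,.068,.078); rect(P,nm+' dfront') if len(P)>3 else 0
    for n,x,y in (('jA',.422,.324),('jC',.422,-.235),('jB',.55,.39)):
        P=sel(x-.05,x+.05,y-.05,y+.05,.031,.045); rect(P,nm+n) if len(P)>3 else 0
    P=sel(.4,.6,.35,.47,.02,.05); print(np.round(np.percentile(P,[3,97],0),3))
    h=np.histogram(sel(.49,.56,.14,.23,.0,.2)[:,2],bins=np.arange(0,.2,.01))[0]; print(h)
E
```

```text
top carcass top 4801 [661.8  24.2] [182.8 250. ] 6.2 z 86.1
top right wing 719 [ 617.9 -156.2] [ 97.4 110.5] 6.62 z 30.7
top left wing 529 [594.2 191.4] [119.8  74.6] 89.27 z 31.0
top handle 145 [598.7 189.9] [26.8 25.9] 1.05 z 213.6
top handle top 111 [599.1 190.1] [25.5 25.8] 4.08 z 214.2
top bar top 69 [525.6 182.8] [31.4 40.2] 7.16 z 156.7
top cheek? 28 [525.2 179.2] [33.1 33.1] 6.11 z 142.4
top dhandle 145 [539.   11.8] [21.4 88.4] 1.65 z 61.6
top dfront 392 [574.3  14.2] [ 12.7 229.4] 6.23 z 74.6
topjA 129 [422.3 328.8] [33.  31.7] 47.86 z 37.1
topjC 120 [ 421.4 -236.6] [29.6 33.2] 1.34 z 37.0
topjB 125 [561.  398.8] [31.9 32.8] 70.72 z 37.2
[[0.458 0.384 0.021]
 [0.573 0.439 0.04 ]]
[362  81   0   0   0   0   0   0   1  12  24  18 113  25  27  69  82   0
   0]
side carcass top 2831 [679.2  26.4] [144. 255.] 6.26 z 84.9
side right wing 265 [ 618.7 -156.9] [ 71.9 129.7] 39.33 z 30.0
side left wing 550 [630.7 198.8] [127.9 111.5] 5.79 z 29.6
side handle 153 [597.3 192.2] [27.4 26.5] 63.84 z 209.7
side handle top 78 [598.  190.8] [25.  26.5] 21.81 z 212.6
side bar top 117 [523.6 182.7] [33.9 43. ] 4.59 z 156.1
side cheek? 69 [522.2 185.9] [34.1 38.5] 8.79 z 142.1
side dhandle 130 [537.4  11.9] [22.5 90.3] 0.5 z 59.5
side dfront 229 [574.3  15.9] [223.6  40.8] 86.94 z 73.5
sidejA 136 [419.8 329.9] [29.8 34.4] 19.89 z 35.7
sidejC 66 [ 420.1 -235. ] [32.3 35.2] 6.02 z 35.9
sidejB 147 [558.6 398.9] [32.3 32.7] 82.6 z 35.3
[[0.456 0.386 0.022]
 [0.571 0.44  0.039]]
[390  65  10  11  11   9   8   2   4  44  42  53  87  52  55 117  35   0
   0]
```

Request:
{"op": "servo_tool", "data": {
  "targets": [
    [87, [0, 0, 50], [0, 0, 0]],
    [87, [30, 34, 30], [0, 0, -2]],
    [87, [30, 34, 0], [0, 0, -2]],
    [87, [30, 34, 0], [0, 0, -2]],
    [87, [30, 34, 0], [0, 0, -2]],
    [87, [30, 34, 0], [0, 0, -2]],
    [87, [30, 34, 0], [0, 0, -2]],
    [87, [30, 34, 0], [0, 0, -2]],
    [87, [30, 34, 0], [0, 0, -2]],
    [87, [0, 0, 0], [0, 0, 0]]
  ],
  "squeeze": 20
}}

```text
time: 2.75
tool_pos: [0.5049, -0.3412, 0.3059]
eef_rot: [0.999, 0.052, 0.001, 0.0]
wrist_force: [0.1, -0.6, -0.1]
gripper_width: 0.087
```

```bash
python3 -c "
from h import *
st()"
```

```text
t 2.75 tcp [ 504.9 -341.2  305.9] y [ 0.104 -0.995  0.001] z [ 0.003 -0.    -1.   ] F [ 0.1 -0.6 -0.1] M [-0.02  0.02  0.01] w 87.0 q [ 0.55  0.31 -0.08  1.61  0.02  1.22 -1.  ]
```

Request:
{"op": "servo_tool", "data": {
  "targets": [
    [87, [2, 48, 0], [0, 0, 0]],
    [87, [2, 48, 0], [0, 0, 0]],
    [87, [2, 48, 0], [0, 0, 0]],
    [87, [2, 48, 0], [0, 0, 0]],
    [87, [2, 48, 0], [0, 0, 0]],
    [87, [2, 48, 0], [0, 0, 0]],
    [87, [2, 48, 0], [0, 0, 0]],
    [87, [2, 48, 0], [0, 0, 0]],
    [87, [2, 48, 0], [0, 0, 0]],
    [87, [2, 48, 0], [0, 0, 0]]
  ]
}}

```text
time: 4.0
tool_pos: [0.5217, 0.1376, 0.3072]
eef_rot: [0.999, 0.042, 0.003, 0.004]
wrist_force: [-0.1, -0.5, 0.2]
gripper_width: 0.087
```

```bash
python3 - <<'E'
from h import *
st()
C=cloud('side',np.load('pics/sided.npy'));C2=cloud('top',np.load('pics/topd.npy'))
# cheek top region: points in clamp frame
a=np.deg2rad(6.0); ex=np.array([np.cos(a),np.sin(a)]); ey=np.array([-np.sin(a),np.cos(a)])
for X in(C,C2):
    P=X.reshape(-1,3); l=(P[:,:2]-[.524,.1827]); L=np.c_[l@ex,l@ey,P[:,2]]*1000
    m=(abs(L[:,0])<25)&(abs(L[:,1])<28)&(L[:,2]>140)
    Q=L[m]; print(np.round(np.percentile(Q,[2,25,50,75,98],0),0))
E
```

```text
t 4.0 tcp [521.7 137.6 307.2] y [ 0.083 -0.996  0.008] z [ 0.005 -0.007 -1.   ] F [-0.1 -0.5  0.2] M [ 0.04 -0.05 -0.01] w 87.0 q [-0.05  0.21 -0.39  1.75  0.09  1.2  -1.95]
[[-17. -19. 141.]
 [ -9. -12. 149.]
 [ -1.   1. 156.]
 [  7.  18. 159.]
 [ 16.  21. 163.]]
[[-16. -20. 142.]
 [ -5. -15. 156.]
 [ -0.   1. 159.]
 [  7.  12. 162.]
 [ 17.  19. 164.]]
```

Request:
{"op": "servo_tool", "data": {
  "targets": [
    [87, [2, 44, 0], [0.5, 0.3, -1.3]],
    [87, [0, 0, 0], [0, 0, 0]],
    [87, [0, 0, 0], [0, 0, 0]]
  ]
}}

```text
time: 4.38
tool_pos: [0.5239, 0.1836, 0.3072]
eef_rot: [1.0, 0.032, 0.0, -0.001]
wrist_force: [0.4, -0.9, -0.1]
gripper_width: 0.0872
```

```bash
python3 -c "
from h import *
st()"
```

```text
t 4.38 tcp [523.9 183.6 307.2] y [ 0.063 -0.998 -0.001] z [ 0.     0.001 -1.   ] F [ 0.4 -0.9 -0.1] M [-0.    0.01  0.07] w 87.2 q [-0.11  0.24 -0.41  1.72  0.1   1.21 -2.05]
```

Request:
{"op": "servo_tool", "data": {
  "targets": [
    [87, [0, -1, -30], [0, 0, 2.4]],
    [87, [0, 0, -35], [0, 0, 0]],
    [87, [0, 0, -35], [0, 0, 0]],
    [87, [0, 0, -35], [0, 0, 0]],
    [87, [0, 0, -35], [0, 0, 0]],
    [87, [0, 0, 0], [0, 0, 0]]
  ]
}}

```text
time: 5.12
tool_pos: [0.527, 0.1692, 0.1343]
eef_rot: [0.999, 0.045, 0.002, 0.002]
wrist_force: [-0.1, 0.0, -0.0]
gripper_width: 0.0866
```

```bash
python3 -c "
from h import *
st(); snap('side','s2',(180,130,310,280),4)"
```

```text
t 5.12 tcp [527.  169.2 134.3] y [ 0.09  -0.996  0.004] z [ 0.005 -0.004 -1.   ] F [-0.1  0.  -0. ] M [-0.03  0.02 -0.01] w 86.6 q [-0.12  0.41 -0.38  1.91  0.2   0.85 -2.09]
```

View pics/s2.png

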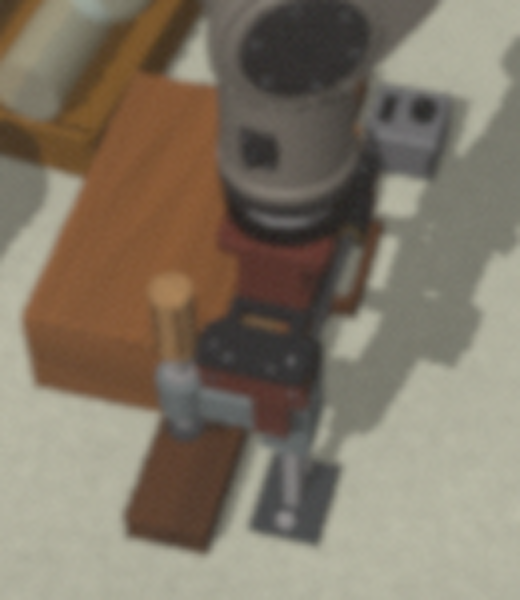

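The fingers straddle the cheeks (around pixel (270,400) in the crop), but the tool is 13 mm short in y. I'll correct that and close.

Request:
{"op": "servo_tool", "data": {
  "targets": [
    [87, [-3, 13, 0], [0.3, 0.3, 1]],
    [87, [0, 0, 0], [0, 0, 0]],
    [87, [0, 0, 0], [0, 0, 0]]
  ]
}}

```text
time: 5.55
tool_pos: [0.5278, 0.1841, 0.1404]
eef_rot: [0.999, 0.054, 0.005, -0.002]
wrist_force: [0.1, -0.6, -0.1]
gripper_width: 0.0869
```

```bash
python3 -c "
from h import *
st()"
```

```text
t 5.55 tcp [527.8 184.1 140.4] y [ 0.108 -0.994 -0.004] z [ 0.009  0.005 -1.   ] F [ 0.1 -0.6 -0.1] M [-0.02  0.01 -0.  ] w 86.9 q [-0.13  0.41 -0.39  1.9   0.2   0.86 -2.09]
```

Request:
{"op": "servo_tool", "data": {
  "targets": [
    [87, [-3, -1, -5], [-0.3, 0.5, 0]],
    [60, [0, 0, 0], [0, 0, 0]],
    [45, [0, 0, 0], [0, 0, 0]]
  ]
}}

```text
time: 5.92
tool_pos: [0.5249, 0.1831, 0.1357]
eef_rot: [0.999, 0.054, 0.0, 0.0]
wrist_force: [-0.4, 0.1, -1.0]
gripper_width: 0.0708
```

```bash
python3 -c "
from h import *
st()"
```

```text
t 5.92 tcp [524.9 183.1 135.7] y [ 0.108 -0.994  0.   ] z [ 0.001 -0.    -1.   ] F [-0.4  0.1 -1. ] M [0.01 0.06 0.01] w 70.8 q [-0.14  0.41 -0.39  1.9   0.2   0.86 -2.09]
```

Request:
{"op": "servo_tool", "data": {
  "targets": [
    [45, [0, 0, 0], [0, 0, 0]],
    [45, [0, 0, 0], [0, 0, 0]],
    [30, [0, 0, 0], [0, 0, 0]],
    [30, [0, 0, 0], [0, 0, 0]],
    [30, [0, 0, 0], [0, 0, 0]]
  ],
  "squeeze": 30
}}

```text
time: 6.55
tool_pos: [0.525, 0.1821, 0.1357]
eef_rot: [0.999, 0.053, 0.0, 0.001]
wrist_force: [-0.6, 0.5, -0.4]
gripper_width: 0.0399
```

```bash
python3 -c "
from h import *
st()"
```

```text
t 6.55 tcp [525.  182.1 135.7] y [ 0.107 -0.994  0.001] z [ 0.001 -0.001 -1.   ] F [-0.6  0.5 -0.4] M [ 0.    0.09 -0.06] w 39.9 q [-0.14  0.41 -0.39  1.9   0.2   0.86 -2.09]
```

Request:
{"op": "servo_tool", "data": {
  "targets": [
    [30, [0, 0, -8], [0, 0, 0]],
    [30, [0, 0, -8], [0, 0, 0]],
    [30, [0, 0, -8], [0, 0, 0]],
    [30, [0, 0, 0], [0, 0, 0]]
  ]
}}

```text
time: 7.05
tool_pos: [0.5249, 0.182, 0.1119]
eef_rot: [0.999, 0.053, 0.0, 0.001]
wrist_force: [3.9, 0.5, -10.4]
gripper_width: 0.0395
```

```bash
python3 -c "
from h import *
st(); snap('side','s3',(180,130,310,280),4)"
```

```text
t 7.05 tcp [524.9 182.  111.9] y [ 0.106 -0.994  0.002] z [ 0.001 -0.001 -1.   ] F [  3.9   0.5 -10.4] M [ 0.28 -0.71  0.07] w 39.5 q [-0.15  0.44 -0.38  1.92  0.22  0.82 -2.11]
```

View pics/s3.png

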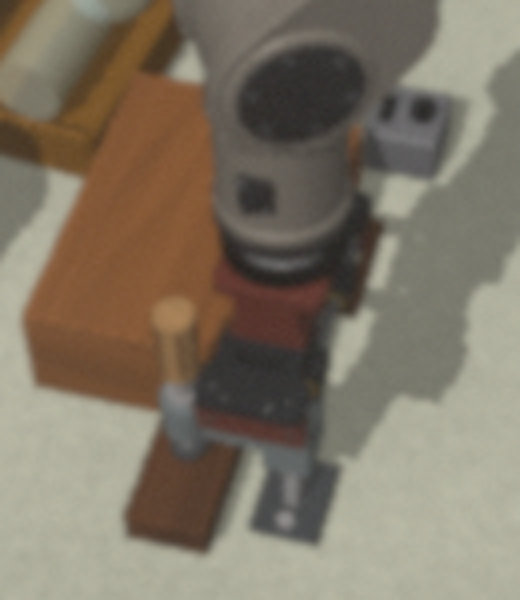

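Request:
{"op": "servo_tool", "data": {
  "targets": [
    [30, [0, 0, -4], [0, 0, 0]],
    [30, [0, 0, -3], [0, 0, 0]]
  ]
}}

```text
time: 7.35
tool_pos: [0.5251, 0.1821, 0.1057]
eef_rot: [0.999, 0.053, 0.001, 0.001]
wrist_force: [-1.4, -1.6, 5.0]
gripper_width: 0.0395
```

Request:
{"op": "servo_tool", "data": {
  "targets": [
    [30, [0, 0, -3], [0, 0, 0]]
  ]
}}

```text
time: 7.48
tool_pos: [0.5251, 0.1821, 0.103]
eef_rot: [0.999, 0.053, 0.001, 0.001]
wrist_force: [-0.7, -2.8, 5.3]
gripper_width: 0.0403
```

Request:
{"op": "servo_tool", "data": {
  "targets": [
    [30, [0, 0, -3], [0, 0, 0]]
  ]
}}

```text
time: 7.6
tool_pos: [0.5246, 0.1819, 0.1006]
eef_rot: [0.999, 0.053, 0.0, 0.001]
wrist_force: [-8.1, -4.4, 16.7]
gripper_width: 0.0402
```

```bash
python3 -c "
from h import *
st()
p,d=snap('side','s4',(180,130,310,280),4)
P=cloud('side',d).reshape(-1,3);m=(abs(P[:,0]-.5985)<.02)&(abs(P[:,1]-.19)<.02)&(P[:,2]>.12);print(np.percentile(P[m][:,2],[50,90,97]))"
```

```text
t 7.6 tcp [524.6 181.9 100.6] y [ 0.106 -0.994  0.003] z [ 0.001 -0.003 -1.   ] F [-8.1 -4.4 16.7] M [-0.88  1.35 -0.12] w 40.2 q [-0.15  0.46 -0.37  1.93  0.23  0.79 -2.12]
[0.16829051 0.18184136 0.45272262]
```

Request:
{"op": "servo_tool", "data": {
  "targets": [
    [30, [0, 0, -2], [0, -1, 0]]
  ]
}}

```text
time: 7.78
tool_pos: [0.524, 0.1818, 0.0991]
eef_rot: [0.999, 0.053, 0.009, 0.002]
wrist_force: [-6.5, -2.6, 15.0]
gripper_width: 0.04
```

Request:
{"op": "servo_tool", "data": {
  "targets": [
    [30, [0, 0, -2], [0, -1, 0]]
  ]
}}

```text
time: 7.9
tool_pos: [0.5236, 0.1819, 0.0979]
eef_rot: [0.998, 0.053, 0.017, 0.003]
wrist_force: [-6.0, -2.9, 12.7]
gripper_width: 0.0397
```

```bash
python3 -c "
from h import *
st()"
```

```text
t 7.9 tcp [523.6 181.9  97.9] y [ 0.106 -0.994  0.008] z [ 0.035 -0.004 -0.999] F [-6.  -2.9 12.7] M [-0.58  1.12 -0.04] w 39.7 q [-0.17  0.45 -0.37  1.96  0.26  0.75 -2.15]
```

Request:
{"op": "servo_tool", "data": {
  "targets": [
    [30, [0, 0, -2], [0, -0.9, 0]]
  ]
}}

```text
time: 8.02
tool_pos: [0.5232, 0.1819, 0.0968]
eef_rot: [0.998, 0.053, 0.025, 0.004]
wrist_force: [-6.2, -3.4, 15.6]
gripper_width: 0.0397
```

Request:
{"op": "servo_tool", "data": {
  "targets": [
    [30, [0, 0, -2], [0, -0.7, 0]]
  ]
}}

```text
time: 8.15
tool_pos: [0.523, 0.1819, 0.0962]
eef_rot: [0.998, 0.053, 0.032, 0.004]
wrist_force: [-7.2, -4.5, 22.6]
gripper_width: 0.04
```

```bash
python3 -c "
from h import *
st()
p,d=snap('side','s5',(180,130,310,280),4)"
```

```text
t 8.15 tcp [523.  181.9  96.2] y [ 0.106 -0.994  0.012] z [ 0.064 -0.005 -0.998] F [-7.2 -4.5 22.6] M [-0.75  1.69 -0.04] w 40.0 q [-0.18  0.43 -0.36  1.98  0.28  0.71 -2.18]
```

View pics/s5.png

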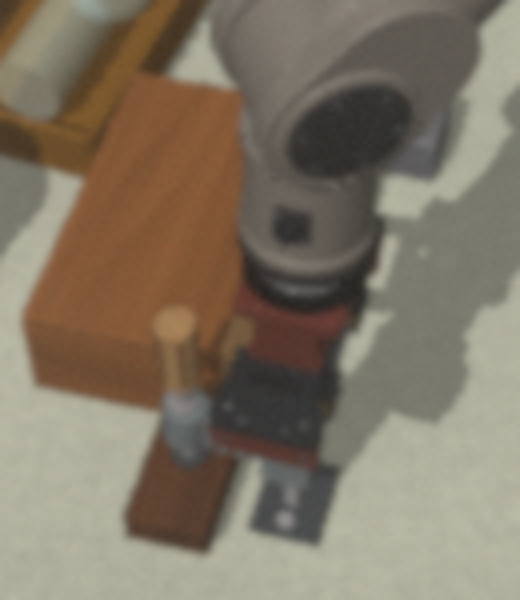

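The jaw is tilting (pad on the wing near (190,455)) and the resistance is rising. I'll push a little further.

Request:
{"op": "servo_tool", "data": {
  "targets": [
    [30, [0, 0, -2], [0, -0.6, 0]]
  ]
}}

```text
time: 8.32
tool_pos: [0.5232, 0.1819, 0.0959]
eef_rot: [0.998, 0.053, 0.038, 0.005]
wrist_force: [-7.0, -4.8, 22.1]
gripper_width: 0.0395
```

Request:
{"op": "servo_tool", "data": {
  "targets": [
    [30, [0, 0, -2.5], [0, -0.3, 0]]
  ]
}}

```text
time: 8.45
tool_pos: [0.5233, 0.182, 0.0955]
eef_rot: [0.998, 0.053, 0.041, 0.006]
wrist_force: [-10.0, -5.4, 28.2]
gripper_width: 0.0397
```

```bash
python3 -c "
from h import *
st()"
```

```text
t 8.45 tcp [523.3 182.   95.5] y [ 0.105 -0.994  0.016] z [ 0.083 -0.007 -0.997] F [-10.   -5.4  28.2] M [-1.08  2.19 -0.09] w 39.7 q [-0.19  0.43 -0.35  2.    0.3   0.69 -2.2 ]
```

Request:
{"op": "servo_tool", "data": {
  "targets": [
    [30, [0, 0, -3.5], [0, -0.2, 0]]
  ]
}}

```text
time: 8.57
tool_pos: [0.5233, 0.182, 0.0948]
eef_rot: [0.998, 0.053, 0.044, 0.006]
wrist_force: [-16.7, -7.5, 40.1]
gripper_width: 0.0397
```

Request:
{"op": "servo_tool", "data": {
  "targets": [
    [30, [0, 0, -4], [0, 0, 0]]
  ]
}}

```text
time: 8.7
tool_pos: [0.5234, 0.182, 0.0944]
eef_rot: [0.998, 0.053, 0.044, 0.007]
wrist_force: [-16.2, -8.8, 44.1]
gripper_width: 0.0398
```

```bash
python3 -c "
from h import *
st()"
```

```text
t 8.7 tcp [523.4 182.   94.4] y [ 0.104 -0.994  0.019] z [ 0.089 -0.01  -0.996] F [-16.2  -8.8  44.1] M [-1.9   2.9  -0.19] w 39.8 q [-0.2   0.43 -0.34  2.    0.31  0.68 -2.21]
```

Request:
{"op": "servo_tool", "data": {
  "targets": [
    [40, [0, 0, 0], [0, 0, 0]],
    [75, [0, 0, 0], [0, 0, 0]],
    [75, [0, 0, 0], [0, 0, 0]],
    [75, [0, 0, 0], [0, 0, 0]],
    [75, [0, 0, 10], [0, 0, 0]],
    [75, [0, 0, 20], [0, 1, 0]],
    [75, [0, 0, 30], [0, 2, 0]],
    [75, [0, 0, 40], [0, 2, 0]],
    [75, [0, 0, 40], [0, 0, 0]],
    [75, [0, 0, 20], [0, 0, 0]]
  ]
}}

```text
time: 9.95
tool_pos: [0.5215, 0.183, 0.2601]
eef_rot: [0.999, 0.054, -0.002, 0.004]
wrist_force: [0.4, -0.0, -0.4]
gripper_width: 0.0755
```

```bash
python3 -c "
from h import *
st()
p,d=snap('side','s6',(180,130,310,280),4)
P=cloud('side',d).reshape(-1,3);m=(abs(P[:,0]-.597)<.025)&(abs(P[:,1]-.19)<.025)&(P[:,2]>.12)&(P[:,2]<.2);Q=P[m];print(np.percentile(Q[:,2],[50,90,97]))
for a in (.15,.16,.17): 
  k=abs(Q[:,2]-a)<.006; print(a,k.sum(),Q[k].mean(0))
k=Q[:,2]>np.percentile(Q[:,2],97)-.005; print(Q[k].mean(0))
"
```

```text
t 9.95 tcp [521.5 183.  260.1] y [ 0.108 -0.994  0.007] z [-0.003 -0.008 -1.   ] F [ 0.4 -0.  -0.4] M [0.1  0.01 0.01] w 75.5 q [-0.11  0.27 -0.41  1.78  0.13  1.12 -2.03]
[0.16556858 0.18009566 0.18119465]
0.15 27 [0.59313512 0.19947392 0.14935927]
0.16 30 [0.59197025 0.19946034 0.16056246]
0.17 39 [0.59324384 0.19841782 0.17137388]
[0.59739577 0.19191082 0.17936145]
```

View pics/s6.png

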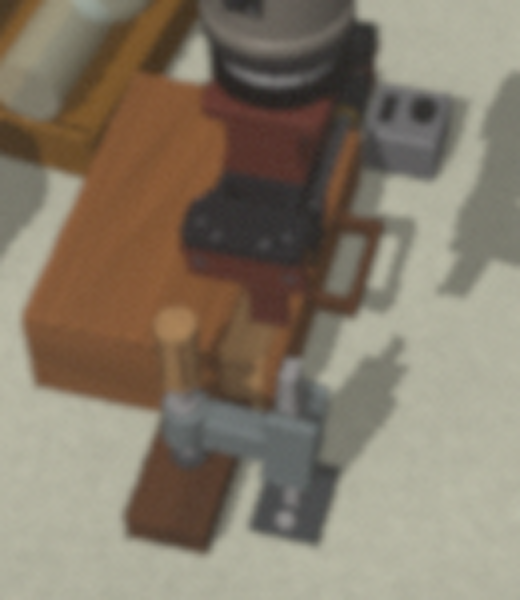

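The jaw is clear and still tilted; the handle top is at crop (175,320), z about 180 mm. Next I'll wind the wrist counter-clockwise for one long clockwise stroke.

Request:
{"op": "servo_tool", "data": {
  "targets": [
    [75, [10, 1, 5], [0, 0, 10.5]],
    [75, [10, 1, 5], [0, 0, 10.5]],
    [75, [10, 1, 0], [0, 0, 10.5]],
    [75, [10, 1, 0], [0, 0, 10.5]],
    [75, [10, 1, 0], [0, 0, 10.5]],
    [75, [10, 1, 0], [0, 0, 10.5]],
    [75, [10, 1, 0], [0, 0, 10.5]],
    [75, [5, 1, 0], [0, 0, 10.5]],
    [75, [0, 0, 0], [0, 0, 10.5]],
    [75, [0, 0, 0], [0, 0, 10.5]]
  ]
}}

```text
time: 11.25
tool_pos: [0.598, 0.1918, 0.2712]
eef_rot: [0.546, 0.838, 0.002, 0.001]
wrist_force: [0.0, -0.1, -0.5]
gripper_width: 0.075
```

Request:
{"op": "servo_tool", "data": {
  "targets": [
    [75, [0, 0, 0], [0, 0, 10.5]],
    [75, [0, 0, 0], [0, 0, 10.5]],
    [75, [0, 0, 0], [0, 0, 10.5]],
    [75, [0, 0, 0], [0, 0, 10.5]],
    [75, [0, 0, 0], [0, 0, 10.5]],
    [75, [0, 0, 0], [0, 0, 10.5]],
    [75, [0, 0, 0], [0, 0, 10.5]],
    [75, [0, 0, 0], [0, 0, 10.5]],
    [75, [0, 0, 0], [0, 0, 10.5]],
    [75, [0, 0, 0], [0, 0, 10.5]]
  ]
}}

```text
time: 12.5
tool_pos: [0.5958, 0.1904, 0.2675]
eef_rot: [-0.352, 0.936, 0.0, -0.003]
wrist_force: [0.3, 0.8, -0.8]
gripper_width: 0.0753
```

```bash
python3 -c "
from h import *
st()"
```

```text
t 12.5 tcp [595.8 190.4 267.5] y [-0.658  0.753  0.002] z [-0.005 -0.002 -1.   ] F [ 0.3  0.8 -0.8] M [ 0.09 -0.13  0.05] w 75.3 q [ 0.34  0.6  -1.12  1.57  0.55  1.33  1.44]
```

Request:
{"op": "servo_tool", "data": {
  "targets": [
    [75, [0, 0, 0], [0, 0, 10.5]],
    [75, [0, 0, 0], [0, 0, 10.5]],
    [75, [0, 0, 0], [0, 0, 10.5]],
    [75, [0, 0, 0], [0, 0, 10.5]],
    [75, [1, 1, -20], [0, 0, 0]],
    [75, [0, 0, -20], [0, 0, 0]],
    [75, [0, 0, 0], [0, 0, 0]]
  ]
}}

```text
time: 13.38
tool_pos: [0.5955, 0.1897, 0.2212]
eef_rot: [-0.667, 0.745, -0.0, -0.005]
wrist_force: [-0.6, 0.3, 0.2]
gripper_width: 0.075
```

```bash
python3 -c "
from h import *
st()"
```

```text
t 13.38 tcp [595.5 189.7 221.2] y [-0.994  0.109  0.006] z [-0.007 -0.007 -1.   ] F [-0.6  0.3  0.2] M [ 0.08 -0.04  0.01] w 75.0 q [ 0.39  0.72 -1.25  1.62  0.7   1.33  2.07]
```

Request:
{"op": "servo_tool", "data": {
  "targets": [
    [60, [2, 2, -15], [0, 0, 0]],
    [60, [0, 0, -20], [-0.4, 0, 0]],
    [60, [0, 0, -20], [0, 0, 0]],
    [60, [0, 0, -20], [0, 0, 0]],
    [60, [0, 0, 0], [0, 0, 0]]
  ]
}}

```text
time: 14.0
tool_pos: [0.597, 0.1917, 0.14]
eef_rot: [-0.667, 0.745, -0.003, -0.008]
wrist_force: [0.5, -0.2, -0.3]
gripper_width: 0.06
```

```bash
python3 -c "
from h import *
st()"
```

```text
t 14.0 tcp [597.  191.7 140. ] y [-0.994  0.111  0.006] z [-0.008 -0.015 -1.   ] F [ 0.5 -0.2 -0.3] M [ 0.1  -0.09  0.06] w 60.0 q [ 0.35  0.8  -1.18  1.69  0.79  1.23  2.01]
```

Request:
{"op": "servo_tool", "data": {
  "targets": [
    [45, [1, 0, -2], [0.8, -0.5, 0]],
    [20, [0, 0, 0], [0, 0, 0]],
    [20, [0, 0, 0], [0, 0, 0]],
    [20, [0, 0, 0], [0, 0, 0]]
  ],
  "squeeze": 20
}}

```text
time: 14.5
tool_pos: [0.5986, 0.1923, 0.1395]
eef_rot: [-0.667, 0.745, -0.001, 0.001]
wrist_force: [-1.4, 0.1, -1.4]
gripper_width: 0.0278
```

```bash
python3 -c "
from h import *
st()"
```

```text
t 14.5 tcp [598.6 192.3 139.5] y [-0.994  0.111 -0.003] z [ 0.003  0.001 -1.   ] F [-1.4  0.1 -1.4] M [ 0.18  0.16 -0.01] w 27.8 q [ 0.36  0.8  -1.18  1.7   0.79  1.21  2.01]
```

Gripped. Turning clockwise (negative about z).

Request:
{"op": "servo_tool", "data": {
  "targets": [
    [20, [0, 0, 0], [0, 0, -8]],
    [20, [0, 0, 0], [0, 0, -8]],
    [20, [0, 0, 0], [0, 0, -8]],
    [20, [0, 0, 0], [0, 0, -8]]
  ]
}}

```text
time: 15.0
tool_pos: [0.5998, 0.1916, 0.14]
eef_rot: [-0.428, 0.904, -0.002, 0.002]
wrist_force: [0.8, -0.1, -1.9]
gripper_width: 0.0277
```

```bash
python3 -c "
from h import *
st()"
```

```text
t 15.0 tcp [599.8 191.6 140. ] y [-0.773  0.634 -0.005] z [ 0.005 -0.002 -1.   ] F [ 0.8 -0.1 -1.9] M [-0.01 -0.25  0.12] w 27.7 q [ 0.31  0.74 -1.07  1.7   0.71  1.14  1.49]
```

Request:
{"op": "servo_tool", "data": {
  "targets": [
    [20, [0, 0, 0], [0, 0, -8]],
    [20, [0, 0, 0], [0, 0, -8]],
    [20, [0, 0, 0], [0, 0, -8]],
    [20, [0, 0, 0], [0, 0, -8]],
    [20, [0, 0, 0], [0, 0, -8]],
    [20, [0, 0, 0], [0, 0, -8]]
  ]
}}

```text
time: 15.75
tool_pos: [0.6005, 0.19, 0.1406]
eef_rot: [-0.01, 1.0, -0.005, 0.002]
wrist_force: [-1.0, -1.4, -2.1]
gripper_width: 0.0273
```

```bash
python3 -c "
from h import *
st()"
```

```text
t 15.75 tcp [600.5 190.  140.6] y [-0.02  1.   -0.01] z [ 0.004 -0.01  -1.   ] F [-1.  -1.4 -2.1] M [-0.12 -0.17  0.08] w 27.3 q [ 0.21  0.65 -0.89  1.7   0.58  1.07  0.72]
```

Request:
{"op": "servo_tool", "data": {
  "targets": [
    [20, [0, 0, 0], [0, 0, -8]],
    [20, [0, 0, 0], [0, 0, -8]],
    [20, [0, 0, 0], [0, 0, -8]],
    [20, [0, 0, 0], [0, 0, -8]],
    [20, [0, 0, 0], [0, 0, -8]],
    [20, [0, 0, 0], [0, 0, -8]]
  ]
}}

```text
time: 16.5
tool_pos: [0.6, 0.1884, 0.1413]
eef_rot: [0.409, 0.912, -0.007, 0.0]
wrist_force: [-1.4, -0.2, -0.7]
gripper_width: 0.0279
```

```bash
python3 -c "
from h import *
st()"
```

```text
t 16.5 tcp [600.  188.4 141.3] y [ 0.747  0.665 -0.013] z [-0.006 -0.014 -1.   ] F [-1.4 -0.2 -0.7] M [-0.22 -0.14  0.12] w 27.9 q [ 0.09  0.59 -0.7   1.7   0.44  1.03 -0.03]
```

Request:
{"op": "servo_tool", "data": {
  "targets": [
    [20, [0, 1, -1], [0.8, 0, -8]],
    [20, [0, 0, 0], [0, 0, -8]],
    [20, [0, 0, 0], [0, 0, -8]],
    [20, [0, 0, 0], [0, 0, -8]],
    [20, [0, 0, 0], [0, 0, -8]],
    [20, [0, 0, 0], [0, 0, -8]]
  ]
}}

```text
time: 17.25
tool_pos: [0.5983, 0.1877, 0.1419]
eef_rot: [0.753, 0.658, -0.002, -0.003]
wrist_force: [-1.4, -0.8, -0.7]
gripper_width: 0.0276
```

```bash
python3 -c "
from h import *
st()"
```

```text
t 17.25 tcp [598.3 187.7 141.9] y [ 0.991 -0.133 -0.007] z [-0.007  0.001 -1.   ] F [-1.4 -0.8 -0.7] M [-0.4  -0.15  0.13] w 27.6 q [-0.03  0.54 -0.51  1.72  0.3   0.97 -0.79]
```

Request:
{"op": "servo_tool", "data": {
  "targets": [
    [20, [0, 0, 0], [0, 0, -8]],
    [20, [0, 0, 0], [0, 0, -8]],
    [20, [0, 0, 0], [0, 0, -8]],
    [20, [0, 0, 0], [0, 0, -8]]
  ]
}}

```text
time: 17.75
tool_pos: [0.5971, 0.1879, 0.1423]
eef_rot: [0.908, 0.419, -0.002, -0.002]
wrist_force: [-1.1, -0.3, -1.7]
gripper_width: 0.0276
```

```bash
python3 -c "
from h import *
st()"
```

```text
t 17.75 tcp [597.1 187.9 142.3] y [ 0.761 -0.649 -0.006] z [-0.006  0.002 -1.   ] F [-1.1 -0.3 -1.7] M [-0.36 -0.2   0.14] w 27.6 q [-0.12  0.51 -0.38  1.73  0.22  0.95 -1.29]
```

Request:
{"op": "servo_tool", "data": {
  "targets": [
    [20, [1, 1, -1], [0, 0, -8]],
    [20, [0, 0, 0], [0, 0, -8]],
    [20, [0, 0, 0], [0, 0, -8]],
    [20, [0, 0, 0], [0, 0, -8]],
    [20, [0, 0, 0], [0, 0, -8]]
  ]
}}

```text
time: 18.38
tool_pos: [0.5961, 0.189, 0.1429]
eef_rot: [0.997, 0.075, -0.002, -0.002]
wrist_force: [1.0, 0.1, -1.4]
gripper_width: 0.0279
```

```bash
python3 -c "
from h import *
st()"
```

```text
t 18.38 tcp [596.1 189.  142.9] y [ 0.149 -0.989 -0.004] z [-0.005  0.003 -1.   ] F [ 1.   0.1 -1.4] M [-0.37 -0.26  0.12] w 27.9 q [-0.24  0.49 -0.22  1.74  0.12  0.93 -1.93]
```

Request:
{"op": "servo_tool", "data": {
  "targets": [
    [20, [1, 1, -1], [0, 0, -8]],
    [20, [0, 0, 0], [0, 0, -8]],
    [20, [0, 0, 0], [0, 0, -8]],
    [20, [0, 0, 0], [0, 0, -8]]
  ]
}}

```text
time: 18.88
tool_pos: [0.5957, 0.1903, 0.1433]
eef_rot: [0.978, -0.21, -0.002, -0.002]
wrist_force: [0.4, -0.3, -2.3]
gripper_width: 0.0276
```

```bash
python3 -c "
from h import *
st()
p,d=snap('side','s7',(180,130,310,280),4)"
```

```text
t 18.88 tcp [595.7 190.3 143.3] y [-0.41  -0.912 -0.002] z [-0.003  0.004 -1.   ] F [ 0.4 -0.3 -2.3] M [-0.28 -0.41  0.14] w 27.6 q [-0.34  0.48 -0.09  1.75  0.04  0.92 -2.44]
```

View pics/s7.png

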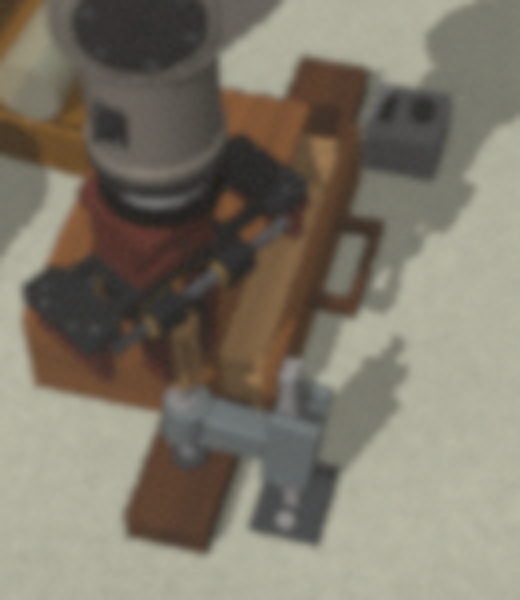

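Request:
{"op": "servo_tool", "data": {
  "targets": [
    [28, [0, 0, 0], [0, 0, 0]],
    [60, [0, 0, 0], [0, 0, 0]],
    [60, [0, 0, 0], [0, 0, 0]],
    [60, [0, 0, 20], [0, 0, 0]],
    [60, [0, 0, 30], [0, 0, 0]],
    [60, [0, 0, 40], [0, 0, 0]],
    [60, [0, -40, 40], [0, 0, 0]],
    [60, [0, -40, 0], [0, 0, 0]],
    [60, [0, -40, 0], [0, 0, 0]],
    [60, [0, -30, 0], [0, 0, 0]]
  ]
}}

```text
time: 20.18
tool_pos: [0.5946, 0.0409, 0.2789]
eef_rot: [0.979, -0.203, -0.002, -0.003]
wrist_force: [-0.0, 0.1, -0.5]
gripper_width: 0.0601
```

```bash
cat > tilt.py <<'E'
from h import *
st()
p,d=snap('side','s8',(180,130,310,280),4); pt,dt=snap('top','t8',(150,110,350,230),4)
a=np.deg2rad(6.0); ex=np.array([np.cos(a),np.sin(a)]); ey=np.array([-np.sin(a),np.cos(a)])
for n,D in (('side',d),('top',dt)):
    P=cloud(n,D).reshape(-1,3); l=(P[:,:2]-[.524,.1827]); L=np.c_[l@ex,l@ey,P[:,2]]*1000
    m=(abs(L[:,1])<10)&(L[:,0]>22)&(L[:,0]<58)&(L[:,2]>60)&(L[:,2]<170); Q=L[m]
    # top face of arm : upper envelope per x bin
    b=[(x,np.percentile(Q[abs(Q[:,0]-x)<3][:,2],80),(abs(Q[:,0]-x)<3).sum()) for x in range(25,58,5) if (abs(Q[:,0]-x)<3).sum()>4]
    print(n,[(x,round(z,1),k) for x,z,k in b]); b=np.array(b); 
    if len(b)>2: print('slope',np.polyfit(b[:,0],b[:,1],1)[0])
    m=(abs(L[:,0]-73)<25)&(abs(L[:,1])<25)&(L[:,2]>130)&(L[:,2]<200); H=L[m]; t=np.percentile(H[:,2],95); print('handle top',t,np.round(H[H[:,2]>t-4].mean(0),1))
    C=L[(abs(L[:,0])<20)&(abs(abs(L[:,1])-16)<6)&(L[:,2]>95)&(L[:,2]<150)]; print('cheek top',np.round(np.percentile(C[:,2],[50,90,97]),1))
    U=P[(P[:,2]>.081)&(P[:,2]<.09)&(P[:,0]>.6)&(P[:,0]<.8)&(abs(P[:,1])<.16)]; print('carc',cv2.minAreaRect((U[:,:2]*1000).astype(np.float32)))
E
python3 tilt.py
```

```text
t 20.18 tcp [594.6  40.9 278.9] y [-0.397 -0.918 -0.006] z [-0.002  0.007 -1.   ] F [-0.   0.1 -0.5] M [ 0.06 -0.05 -0.02] w 60.1 q [-0.14  0.3  -0.04  1.68  0.    1.16 -2.16]
side [(25, np.float64(87.5), np.int64(19)), (30, np.float64(88.7), np.int64(18)), (35, np.float64(88.5), np.int64(17)), (40, np.float64(91.6), np.int64(20)), (45, np.float64(90.0), np.int64(19)), (50, np.float64(90.9), np.int64(15)), (55, np.float64(90.5), np.int64(16))]
slope 0.10657927442767857
handle top 184.99006560145082 [ 72.3   1.4 183.5]
cheek top [113.4 120.9 122.4]
carc ((678.7764892578125, 26.38402557373047), (144.86080932617188, 253.49649047851562), 6.172357082366943)
top [(25, np.float64(88.6), np.int64(19)), (30, np.float64(89.3), np.int64(15)), (35, np.float64(90.1), np.int64(14)), (40, np.float64(90.6), np.int64(15)), (45, np.float64(92.6), np.int64(16)), (50, np.float64(93.1), np.int64(18)), (55, np.float64(92.7), np.int64(18))]
slope 0.156841788741986
handle top 186.29149600445632 [ 74.9  -0.4 184.6]
cheek top [119.8 122.9 123.9]
carc ((680.9630737304688, 26.285118103027344), (142.37887573242188, 249.7624053955078), 5.839846134185791)
```

View pics/s8.png

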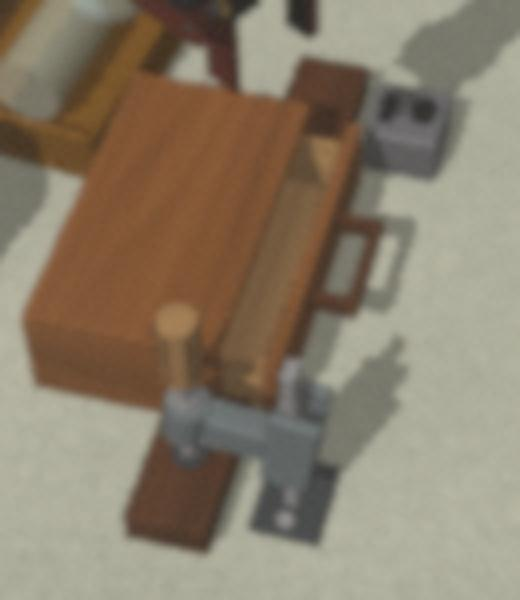

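The clamp arm now slopes about 0.12 to 0.13, the handle end rose about 4 mm, and the unit hasn't moved. Now the drawer.

Request:
{"op": "servo_tool", "data": {
  "targets": [
    [60, [-10, -5, 0], [0, 0, 10.5]],
    [60, [-10, -5, 0], [0, 0, 10.5]],
    [60, [-10, -5, 0], [0, 0, 10.5]],
    [60, [-10, -5, 0], [0, 0, 10.5]],
    [60, [-10, -5, 0], [0, 0, 10.5]],
    [60, [-8, -5, 0], [0, 0, 10.5]],
    [40, [0, 0, -20], [0, 0, 10.5]],
    [24, [0, 0, -20], [0, 0, 10.5]],
    [24, [0, 0, -20], [0, 0, 10.5]],
    [24, [0, 0, -20], [0, 0, 10.5]]
  ]
}}

```text
time: 21.52
tool_pos: [0.5363, 0.0219, 0.199]
eef_rot: [0.743, 0.669, -0.001, -0.002]
wrist_force: [-0.1, 0.4, 0.3]
gripper_width: 0.0253
```

```bash
python3 -c "
from h import *
st()"
```

```text
t 21.52 tcp [536.3  21.9 199. ] y [ 0.994 -0.105 -0.004] z [-0.004  0.003 -1.   ] F [-0.1  0.4  0.3] M [-0.07 -0.09 -0.02] w 25.3 q [ 0.1   0.3  -0.3   1.89  0.1   0.97 -0.36]
```

Request:
{"op": "servo_tool", "data": {
  "targets": [
    [24, [0, -5, -20], [0, 0, 6]],
    [24, [0, -5, -20], [0, 0, 6]],
    [24, [0, 0, -30], [0, 0, 0]],
    [24, [0, 0, 0], [0, 0, 0]],
    [24, [0, 0, 0], [0, 0, 0]]
  ]
}}

```text
time: 22.15
tool_pos: [0.5365, 0.0187, 0.1273]
eef_rot: [0.662, 0.749, 0.001, -0.004]
wrist_force: [-0.7, 0.6, -0.0]
gripper_width: 0.0241
```

```bash
python3 -c "
from h import *
st()
snap('side','s9',(200,130,330,250),4)"
```

```text
t 22.15 tcp [536.5  18.7 127.3] y [ 0.992  0.123 -0.004] z [-0.005  0.006 -1.   ] F [-0.7  0.6 -0. ] M [-0.02 -0.11 -0.01] w 24.1 q [ 0.12  0.39 -0.33  1.95  0.16  0.83 -0.17]
```

View pics/s9.png

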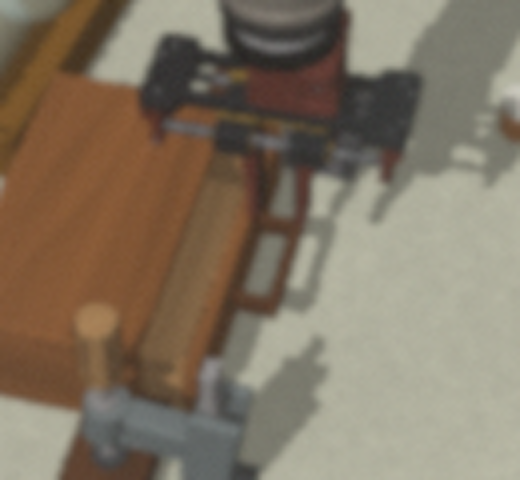

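```bash
python3 - <<'E'
from h import *
a=np.deg2rad(6.0); ex=np.array([np.cos(a),np.sin(a)]); ey=np.array([-np.sin(a),np.cos(a)])
for c in('top','side'):
    P=cloud(c,np.load(f'pics/{c}d.npy')).reshape(-1,3); l=P[:,:2]-[.5365,.0113]; L=np.c_[l@ex,l@ey,P[:,2]]*1000
    Q=L[(abs(L[:,0])<15)&(abs(L[:,1])<30)&(L[:,2]>45)&(L[:,2]<70)]
    print(c,len(Q),np.round(np.percentile(Q,[5,25,50,75,95],0),1))
    Q=L[(abs(L[:,0])<15)&(abs(L[:,1])<70)&(L[:,2]>45)&(L[:,2]<70)];print(np.percentile(Q[:,1],[2,98]))
    Q=L[(abs(L[:,0]-38)<15)&(abs(L[:,1])<70)&(L[:,2]>68)&(L[:,2]<80)];print('panel',np.percentile(Q[:,0],[3,50,97]))
E
```

```text
top 88 [[ -4.8 -25.2  58.3]
 [ -3.3 -14.2  60.3]
 [ -0.8   0.5  61.5]
 [  2.   15.2  63.1]
 [  4.3  26.1  65.4]]
[-42.19922529  42.06597201]
panel [31.85187478 37.28609763 43.46005775]
side 63 [[ -6.8 -26.2  53.5]
 [ -5.5 -15.9  57.6]
 [ -2.8   0.1  60.7]
 [ -0.3  13.3  61.9]
 [  2.7  25.8  64.9]]
[-42.06810548  44.86301043]
panel [29.89585765 35.36740262 41.27034891]
```

Request:
{"op": "servo_tool", "data": {
  "targets": [
    [24, [-1, -8, -15], [-0.3, -0.3, -1]],
    [24, [0, -1, -20], [0, 0, 0]],
    [24, [0, 0, 0], [0, 0, 0]]
  ]
}}

```text
time: 22.58
tool_pos: [0.5366, 0.0086, 0.0926]
eef_rot: [0.67, 0.743, 0.001, 0.002]
wrist_force: [-0.4, -0.2, 1.0]
gripper_width: 0.024
```

```bash
python3 -c "
from h import *
st()"
```

```text
t 22.57 tcp [536.6   8.6  92.6] y [0.995 0.103 0.005] z [ 0.005 -0.    -1.   ] F [-0.4 -0.2  1. ] M [-0.02 -0.08 -0.02] w 24.0 q [ 0.11  0.43 -0.31  1.99  0.19  0.74 -0.2 ]
```

Request:
{"op": "servo_tool", "data": {
  "targets": [
    [24, [-0.5, 1, -12], [0, 0.3, 0]],
    [24, [0, 0, -12], [0, 0, 0]],
    [24, [0, 0, 0], [0, 0, 0]]
  ]
}}

```text
time: 22.95
tool_pos: [0.5367, 0.0094, 0.0679]
eef_rot: [0.67, 0.742, 0.0, 0.0]
wrist_force: [0.5, -0.5, -0.1]
gripper_width: 0.0239
```

Request:
{"op": "servo_tool", "data": {
  "targets": [
    [24, [-0.5, 1, -12], [0, 0, 0]],
    [24, [0, 0, -10], [0, 0, 0]],
    [24, [0, 0, -8], [0, 0, 0]],
    [24, [0, 0, 0], [0, 0, 0]]
  ]
}}

```text
time: 23.45
tool_pos: [0.5362, 0.0106, 0.0358]
eef_rot: [0.67, 0.742, 0.0, 0.0]
wrist_force: [0.2, 0.1, 0.1]
gripper_width: 0.0238
```

```bash
python3 -c "
from h import *
st()"
```

```text
t 23.45 tcp [536.2  10.6  35.8] y [0.995 0.102 0.001] z [ 0.001 -0.    -1.   ] F [0.2 0.1 0.1] M [-0.05 -0.07  0.04] w 23.8 q [ 0.08  0.52 -0.28  2.01  0.23  0.63 -0.24]
```

Request:
{"op": "servo_tool", "data": {
  "targets": [
    [5, [0, 0, 0], [0, 0, 0]],
    [5, [0, 0, 0], [0, 0, 0]],
    [5, [0, 0, 0], [0, 0, 0]],
    [5, [-10, -1, 0], [0, 0, 0]],
    [5, [-10, -1, 0], [0, 0, 0]]
  ],
  "squeeze": 15
}}

```text
time: 24.08
tool_pos: [0.5161, 0.0085, 0.0359]
eef_rot: [0.67, 0.742, 0.001, 0.001]
wrist_force: [2.1, -0.1, -3.8]
gripper_width: 0.0098
```

```bash
python3 -c "
from h import *
st()"
```

```text
t 24.07 tcp [516.1   8.5  35.9] y [0.995 0.102 0.002] z [ 0.002  0.    -1.   ] F [ 2.1 -0.1 -3.8] M [-0.02 -0.41  0.05] w 9.8 q [ 0.09  0.5  -0.28  2.06  0.23  0.61 -0.25]
```

Drawer is moving with about 2 N. Continuing.

Request:
{"op": "servo_tool", "data": {
  "targets": [
    [5, [-12, -1.3, 0], [0, 0, 0]],
    [5, [-12, -1.3, 0], [0, 0, 0]],
    [5, [-12, -1.3, 0], [0, 0, 0]],
    [5, [-12, -1.3, 0], [0, 0, 0]],
    [5, [-8, -0.8, 0], [0, 0, 0]],
    [5, [0, 0, 0], [0, 0, 0]]
  ]
}}

```text
time: 24.82
tool_pos: [0.4536, 0.0019, 0.0359]
eef_rot: [0.67, 0.743, -0.0, 0.0]
wrist_force: [-1.9, 0.2, -3.0]
gripper_width: 0.0101
```

```bash
python3 -c "
from h import *
st()"
```

```text
t 24.82 tcp [453.6   1.9  35.9] y [0.995 0.103 0.   ] z [ 0. -0. -1.] F [-1.9  0.2 -3. ] M [0.01 0.28 0.06] w 10.1 q [ 0.1   0.43 -0.29  2.2   0.23  0.54 -0.26]
```

Request:
{"op": "servo_tool", "data": {
  "targets": [
    [24, [0, 0, 0], [0, 0, 0]],
    [24, [0, 0, 0], [0, 0, 0]],
    [24, [0, 0, 0], [0, 0, 0]],
    [24, [0, 0, 15], [0, 0, 0]],
    [24, [0, 0, 30], [0, 0, 0]],
    [40, [0, 0, 40], [0, 0, 0]],
    [87, [0, -20, 40], [0, 0, 0]],
    [87, [0, -40, 20], [0, 0, 0]],
    [87, [0, -40, 0], [0, 0, 0]],
    [87, [0, -40, 0], [0, 0, 0]]
  ]
}}

```text
time: 26.08
tool_pos: [0.4566, -0.1378, 0.194]
eef_rot: [0.667, 0.745, 0.003, 0.004]
wrist_force: [0.3, 0.2, 0.1]
gripper_width: 0.0705
```

```bash
cat > look.py <<'E'
from h import *
import sys
k=sys.argv[1]
st()
p,d=snap('top','top'+k); np.save('pics/topd.npy',d)
p2,d2=snap('side','side'+k); np.save('pics/sided.npy',d2)
for c,D in(('top',d),('side',d2)):
    P=cloud(c,D).reshape(-1,3)
    for o in robot.outline_of('jar0_mid',c):
        if o['p']<.2: continue
        Q=cloud(c,D)[o['pixels']&(D>0)]; Q=Q[Q[:,2]>.030]
        if len(Q)>3: print(c,round(o['p'],2),len(Q),np.round((np.percentile(Q,4,0)+np.percentile(Q,96,0))*500,1))
    for n,x,y in(('A',.422,.329),('B',.56,.399),('C',.421,-.236)):
        Q=P[(abs(P[:,0]-x)<.06)&(abs(P[:,1]-y)<.06)&(P[:,2]>.031)&(P[:,2]<.045)]
        if len(Q)>10:
            (cx,cy),r=cv2.minEnclosingCircle((Q[:,:2]*1000).astype(np.float32)); print(c,n,len(Q),round(cx,1),round(cy,1),round(r,1))
    a=np.deg2rad(6.0); ex=np.array([np.cos(a),np.sin(a)]); ey=np.array([-np.sin(a),np.cos(a)])
    l=P[:,:2]-[.680,.0263]; L=np.c_[l@ex,l@ey,P[:,2]]*1000
    Q=L[(L[:,0]<-90)&(L[:,0]>-215)&(abs(L[:,1])<60)&(L[:,2]>68)&(L[:,2]<80)]; print('panel',len(Q),np.percentile(Q[:,0],[5,50,95]) if len(Q) else '')
    U=P[(P[:,2]>.081)&(P[:,2]<.09)&(P[:,0]>.6)&(P[:,0]<.8)&(abs(P[:,1])<.16)]; print('carc',cv2.minAreaRect((U[:,:2]*1000).astype(np.float32)))
E
python3 look.py a
```

```text
t 26.07 tcp [ 456.6 -137.8  194. ] y [0.994 0.111 0.01 ] z [ 0.01  0.   -1.  ] F [0.3 0.2 0.1] M [-0.03 -0.08 -0.  ] w 70.5 q [ 0.4   0.19 -0.27  2.04  0.06  0.91  0.21]
top 0.75 989 [528.8  11.8  57.5]
top A 131 422.4 329.4 16.8
top B 123 560.8 398.5 17.1
panel 208 [-193.77132536 -188.49683462 -182.90678558]
carc ((681.304443359375, 26.708160400390625), (144.64085388183594, 250.31326293945312), 6.145398139953613)
side 0.61 57 [ 420.2 -233.8   35.3]
side A 140 419.6 330.1 17.2
side B 146 559.3 399.4 17.9
side C 68 422.1 -235.4 19.3
panel 134 [-196.05911279 -190.30993455 -185.04173766]
carc ((678.835693359375, 26.980117797851562), (144.36209106445312, 255.13296508789062), 5.832108020782471)
```

View pics/topa.png

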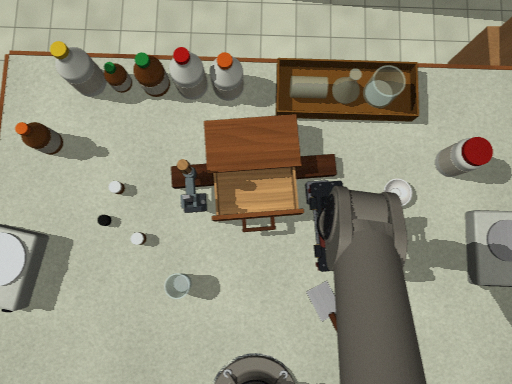

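The drawer is out about 114 mm, and all three jars and the unit are where they were. Jar C is at (421,-235.5) under the arm, so I'll pick it first.

Request:
{"op": "servo_tool", "data": {
  "targets": [
    [80, [-12, -30, -20], [0, 0, 0]],
    [80, [-12, -34, -30], [0, 0, 0]],
    [80, [-12, -34, -30], [0, 0.5, 0]],
    [80, [0, 0, -20], [0, 0, 0]],
    [80, [0, 0, 0], [0, 0, 0]]
  ]
}}

```text
time: 26.9
tool_pos: [0.4226, -0.229, 0.0932]
eef_rot: [0.662, 0.749, 0.003, 0.0]
wrist_force: [0.3, -0.5, 0.8]
gripper_width: 0.0798
```

```bash
python3 -c "
from h import *
st()"
```

```text
t 26.9 tcp [ 422.6 -229.    93.2] y [0.992 0.122 0.005] z [ 0.004  0.004 -1.   ] F [ 0.3 -0.5  0.8] M [-0.03 -0.09  0.03] w 79.8 q [ 0.53  0.35 -0.19  2.12  0.1   0.68  0.4 ]
```

Request:
{"op": "servo_tool", "data": {
  "targets": [
    [80, [-1.5, -6.5, -25], [0, 0, 0]],
    [80, [0, 0, -25], [0, 0, 0]],
    [80, [0, 0, -20], [0, 0, 0]],
    [80, [0, 0, -14], [0, 0, 0]],
    [80, [0, 0, 0], [0, 0, 0]]
  ]
}}

```text
time: 27.52
tool_pos: [0.4276, -0.2309, 0.0125]
eef_rot: [0.659, 0.752, 0.005, 0.004]
wrist_force: [0.9, 0.2, 0.3]
gripper_width: 0.0802
```

```bash
python3 -c "
from h import *
st()"
```

```text
t 27.52 tcp [ 427.6 -230.9   12.5] y [0.991 0.132 0.013] z [ 0.013  0.003 -1.   ] F [0.9 0.2 0.3] M [-0.01 -0.06 -0.01] w 80.2 q [ 0.51  0.5  -0.16  2.15  0.15  0.5   0.36]
```

Request:
{"op": "servo_tool", "data": {
  "targets": [
    [80, [-6, -4.5, -6], [-0.2, 0.7, 0]],
    [50, [0, 0, 0], [0, 0, 0]],
    [25, [0, 0, 0], [0, 0, 0]],
    [25, [0, 0, 0], [0, 0, 0]],
    [25, [0, 0, 0], [0, 0, 0]],
    [25, [0, 0, 0], [0, 0, 0]]
  ],
  "squeeze": 20
}}

```text
time: 28.28
tool_pos: [0.4229, -0.2361, 0.0085]
eef_rot: [0.659, 0.752, 0.0, 0.002]
wrist_force: [0.2, -0.3, 1.0]
gripper_width: 0.034
```

```bash
python3 -c "
from h import *
st()"
```

```text
t 28.27 tcp [ 422.9 -236.1    8.5] y [0.991 0.132 0.003] z [ 0.003 -0.002 -1.   ] F [ 0.2 -0.3  1. ] M [-0.   -0.22  0.08] w 34.0 q [ 0.51  0.5  -0.15  2.15  0.16  0.49  0.36]
```

Request:
{"op": "servo_tool", "data": {
  "targets": [
    [25, [0, 0, 20], [0, 0, 0]],
    [25, [0, 0, 35], [0, 0, 0]],
    [25, [10, 10, 35], [0, 0, -1.4]],
    [25, [25, 34, 35], [0, 0, 0]],
    [25, [25, 36, 10], [0, 0, 0]],
    [25, [25, 36, 0], [0, 0, 0]],
    [25, [25, 36, 0], [0, 0, 0]],
    [25, [20, 30, 0], [0, 0, 0]],
    [25, [0, 0, 0], [0, 0, 0]]
  ]
}}

```text
time: 29.4
tool_pos: [0.5539, -0.0477, 0.1478]
eef_rot: [0.67, 0.743, 0.001, 0.001]
wrist_force: [-0.4, -0.9, -0.8]
gripper_width: 0.0334
```

```bash
python3 -c "
from h import *
st()"
```

```text
t 29.4 tcp [553.9 -47.7 147.8] y [0.995 0.103 0.002] z [ 0.002  0.    -1.   ] F [-0.4 -0.9 -0.8] M [-0.07 -0.05  0.03] w 33.4 q [ 0.18  0.38 -0.26  1.9   0.12  0.87 -0.04]
```

Still held (33.4 mm). Lowering.

Request:
{"op": "servo_tool", "data": {
  "targets": [
    [25, [4, 1, -30], [0, 0, 0]],
    [25, [0, 0, -30], [0, 0, 0]],
    [25, [0, 0, -20], [0, 0, 0]],
    [25, [0, 0, 0], [0, 0, 0]]
  ]
}}

```text
time: 29.9
tool_pos: [0.5557, -0.0505, 0.0655]
eef_rot: [0.671, 0.742, -0.001, 0.001]
wrist_force: [-0.2, 0.4, 0.4]
gripper_width: 0.0333
```

```bash
python3 -c "
from h import *
st(); snap('side','sb',(180,130,310,280),4)"
```

```text
t 29.9 tcp [555.7 -50.5  65.5] y [ 0.995  0.101 -0.   ] z [ 0.    -0.002 -1.   ] F [-0.2  0.4  0.4] M [ 0.02 -0.12  0.01] w 33.3 q [ 0.16  0.5  -0.23  1.95  0.17  0.71 -0.08]
```

View pics/sb.png

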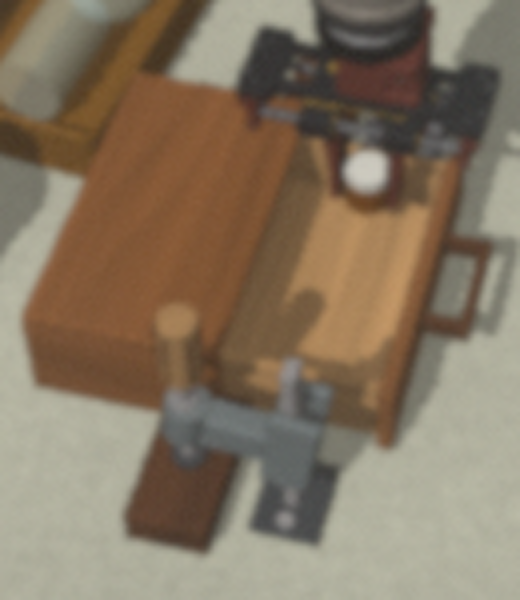

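The jar is held over the open drawer at crop (365,180). I'll set it down.

Request:
{"op": "servo_tool", "data": {
  "targets": [
    [25, [1, 2, -18], [0, 0, 0]],
    [25, [0, 0, -14], [0, 0, 0]],
    [25, [0, 0, -7], [0, 0, 0]],
    [25, [0, 0, 0], [0, 0, 0]]
  ]
}}

```text
time: 30.45
tool_pos: [0.5584, -0.0493, 0.0264]
eef_rot: [0.671, 0.741, 0.0, 0.003]
wrist_force: [-0.0, -0.1, -0.9]
gripper_width: 0.0334
```

```bash
python3 -c "
from h import *
st()"
```

```text
t 30.45 tcp [558.4 -49.3  26.4] y [0.995 0.099 0.004] z [ 0.004 -0.003 -1.   ] F [-0.  -0.1 -0.9] M [-0.05 -0.08  0.04] w 33.4 q [ 0.14  0.56 -0.22  1.97  0.2   0.63 -0.1 ]
```

Request:
{"op": "servo_tool", "data": {
  "targets": [
    [25, [0, 0, -2], [0, 0, 0]],
    [42, [0, 0, 0], [0, 0, 0]],
    [42, [0, 0, 0], [0, 0, 0]],
    [42, [0, 0, 15], [0, 0, 0]],
    [42, [0, 0, 30], [0, 0, 0]],
    [42, [0, 0, 40], [0, 0, 0]],
    [42, [0, 0, 50], [0, 0, 0]],
    [60, [-10, 10, 50], [0, 0, 0]],
    [80, [-20, 50, 30], [0, 0, 0]],
    [80, [-20, 50, 0], [0, 0, 0]]
  ]
}}

```text
time: 31.7
tool_pos: [0.5093, 0.0597, 0.255]
eef_rot: [0.674, 0.739, 0.004, 0.006]
wrist_force: [-0.1, 0.2, -1.0]
gripper_width: 0.0687
```

```bash
python3 look.py b
```

```text
t 31.7 tcp [509.3  59.7 255. ] y [0.996 0.091 0.014] z [ 0.015 -0.003 -1.   ] F [-0.1  0.2 -1. ] M [-0.   -0.08 -0.06] w 68.7 q [ 0.06  0.19 -0.34  1.89  0.08  1.06 -0.22]
top 0.72 125 [558.2 -48.7  45.1]
top 0.55 337 [554.5 -69.3  56.1]
top A 128 421.9 329.6 16.9
top B 124 560.6 398.3 16.8
panel 41 [-192.94558637 -187.87013504 -183.30124062]
carc ((681.1029663085938, 26.481895446777344), (143.4652099609375, 250.15187072753906), 5.915282726287842)
side 0.45 114 [556.6 -46.3  43.1]
side A 139 421.0 331.1 17.7
side B 145 558.3 398.1 18.0
panel 140 [-196.04803656 -190.35645987 -185.04450603]
carc ((678.6944580078125, 26.303619384765625), (143.79627990722656, 253.6492919921875), 6.117687702178955)
```

View pics/topb.png

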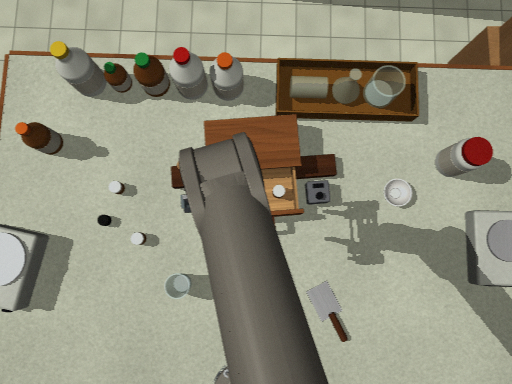

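View pics/sideb.png

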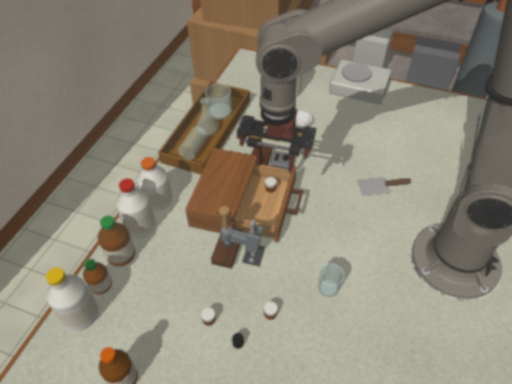

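Jar C stands upright in the drawer (side (271,183)). Next is jar A at (421.5,330).

Request:
{"op": "servo_tool", "data": {
  "targets": [
    [80, [-15, 45, 0], [0, 0.8, 0]],
    [80, [-15, 45, 0], [0, 0, 0]],
    [80, [-15, 45, 0], [0, 0, 0]],
    [80, [-15, 45, 0], [0, 0, 0]],
    [80, [-15, 45, -20], [0, 0, 0]],
    [80, [-13, 45, -40], [0, 0, 0]],
    [80, [0, 0, -40], [0, 0, 0]],
    [80, [0, 0, -30], [0, 0, 0]],
    [80, [0, 0, 0], [0, 0, 0]]
  ]
}}

```text
time: 33.02
tool_pos: [0.4261, 0.3231, 0.12]
eef_rot: [0.682, 0.731, -0.003, 0.002]
wrist_force: [-0.1, 0.3, -0.8]
gripper_width: 0.0801
```

```bash
python3 -c "
from h import *
st()"
```

```text
t 33.02 tcp [426.1 323.1 120. ] y [ 0.998  0.069 -0.002] z [-0.002 -0.007 -1.   ] F [-0.1  0.3 -0.8] M [-0.04 -0.1  -0.03] w 80.1 q [-0.39  0.42 -0.47  1.95  0.26  0.83 -0.93]
```

Request:
{"op": "servo_tool", "data": {
  "targets": [
    [80, [-4, 7, -30], [0.3, 0, 0]],
    [80, [0, 0, -30], [0, 0, 0]],
    [80, [0, 0, -25], [0, 0, 0]],
    [80, [0, 0, -15], [0, 0, 0]],
    [80, [0, 0, 0], [0, 0, 0]]
  ]
}}

```text
time: 33.65
tool_pos: [0.4312, 0.3286, 0.0238]
eef_rot: [0.686, 0.728, 0.003, 0.003]
wrist_force: [0.2, -0.3, 1.0]
gripper_width: 0.0798
```

```bash
python3 -c "
from h import *
st()"
```

```text
t 33.65 tcp [431.2 328.6  23.8] y [0.998 0.059 0.008] z [ 0.008  0.001 -1.   ] F [ 0.2 -0.3  1. ] M [-0.08 -0.   -0.04] w 79.8 q [-0.45  0.57 -0.4   2.    0.37  0.64 -1.04]
```

Request:
{"op": "servo_tool", "data": {
  "targets": [
    [80, [-9, 1.5, -16], [0, 0.5, 0]],
    [80, [0, 0, 0], [0, 0, 0]]
  ]
}}

```text
time: 33.9
tool_pos: [0.4229, 0.3307, 0.0086]
eef_rot: [0.686, 0.727, 0.001, -0.001]
wrist_force: [-0.3, 0.3, 0.4]
gripper_width: 0.0801
```

```bash
python3 -c "
from h import *
st()"
```

```text
t 33.9 tcp [422.9 330.7   8.6] y [0.998 0.058 0.001] z [ 0.001  0.003 -1.   ] F [-0.3  0.3  0.4] M [-0.09 -0.07  0.01] w 80.1 q [-0.47  0.59 -0.39  2.01  0.38  0.61 -1.06]
```

Request:
{"op": "servo_tool", "data": {
  "targets": [
    [50, [0, 0, 0], [0, 0, 0]],
    [25, [0, 0, 0], [0, 0, 0]],
    [25, [0, 0, 0], [0, 0, 0]],
    [25, [0, 0, 0], [0, 0, 0]],
    [25, [0, 0, 0], [0, 0, 0]],
    [25, [0, 0, 20], [0, 0, 0]],
    [25, [0, 0, 35], [0, 0, 0]]
  ]
}}

```text
time: 34.78
tool_pos: [0.4216, 0.3297, 0.0634]
eef_rot: [0.686, 0.727, -0.001, -0.001]
wrist_force: [0.4, -0.4, -1.0]
gripper_width: 0.0337
```

```bash
python3 -c "
from h import *
st(); snap('side','sc')"
```

```text
t 34.77 tcp [421.6 329.7  63.4] y [ 0.998  0.058 -0.002] z [-0.002 -0.    -1.   ] F [ 0.4 -0.4 -1. ] M [-0.03 -0.11 -0.03] w 33.7 q [-0.43  0.5  -0.44  1.99  0.31  0.72 -1.  ]
```

View pics/sc.png

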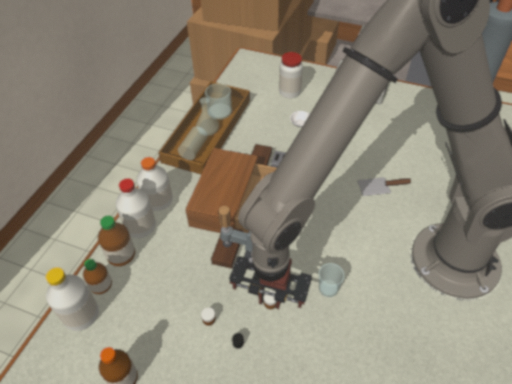

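Request:
{"op": "servo_tool", "data": {
  "targets": [
    [25, [0, 0, 55], [0, 0, 0]],
    [25, [0, -5, 55], [0, 0, 0]],
    [25, [12, -25, 55], [0, 0, 1]],
    [25, [20, -45, 5], [0, 0, 1]],
    [25, [20, -48, 0], [0, 0, 0.7]],
    [25, [20, -48, 0], [0, 0, 0]],
    [25, [20, -48, 0], [0, 0, 0]],
    [25, [20, -48, 0], [0, 0, 0]],
    [25, [18, -45, 0], [0, 0, 0]],
    [25, [0, 0, 0], [0, 0, 0]]
  ]
}}

```text
time: 36.08
tool_pos: [0.5549, 0.0089, 0.2443]
eef_rot: [0.667, 0.745, 0.004, 0.001]
wrist_force: [-0.2, 0.5, -1.1]
gripper_width: 0.0337
```

```bash
python3 -c "
from h import *
st()"
```

```text
t 36.08 tcp [554.9   8.9 244.3] y [0.994 0.109 0.008] z [ 0.007  0.004 -1.   ] F [-0.2  0.5 -1.1] M [ 0.01 -0.04  0.01] w 33.7 q [ 0.16  0.28 -0.34  1.81  0.1   1.07 -0.11]
```

Request:
{"op": "servo_tool", "data": {
  "targets": [
    [25, [-1, 3, -40], [0, 0.4, 0]],
    [25, [0, 0, -40], [0, 0, 0]],
    [25, [0, 0, -40], [0, 0, 0]],
    [25, [0, 0, -40], [0, 0, 0]],
    [25, [0, 0, 0], [0, 0, 0]]
  ]
}}

```text
time: 36.7
tool_pos: [0.5527, 0.0164, 0.0808]
eef_rot: [0.666, 0.746, 0.003, -0.001]
wrist_force: [-0.1, -0.7, 0.1]
gripper_width: 0.0336
```

```bash
python3 -c "
from h import *
st()"
```

```text
t 36.7 tcp [552.7  16.4  80.8] y [0.994 0.113 0.003] z [ 0.002  0.007 -1.   ] F [-0.1 -0.7  0.1] M [-0.03 -0.14 -0.  ] w 33.6 q [ 0.11  0.48 -0.31  1.95  0.2   0.74 -0.21]
```

Request:
{"op": "servo_tool", "data": {
  "targets": [
    [25, [0, -2, -25], [-0.3, 0, 0]],
    [25, [0, 0, -18], [0, 0, 0]],
    [25, [0, 0, -10], [0, 0, 0]],
    [25, [0, 0, 0], [0, 0, 0]]
  ]
}}

```text
time: 37.2
tool_pos: [0.5563, 0.017, 0.0313]
eef_rot: [0.665, 0.746, 0.004, 0.003]
wrist_force: [-0.1, 0.5, -0.9]
gripper_width: 0.0339
```

```bash
python3 -c "
from h import *
st()"
```

```text
t 37.2 tcp [556.3  17.   31.3] y [0.993 0.114 0.01 ] z [ 0.01   0.003 -1.   ] F [-0.1  0.5 -0.9] M [-0.05 -0.05 -0.  ] w 33.9 q [ 0.08  0.55 -0.28  1.97  0.25  0.64 -0.25]
```

Request:
{"op": "servo_tool", "data": {
  "targets": [
    [25, [-2, 0, -7], [0, 0.5, 0]],
    [25, [0, 0, 0], [0, 0, 0]],
    [42, [0, 0, 0], [0, 0, 0]],
    [42, [0, 0, 0], [0, 0, 0]],
    [42, [0, 0, 15], [0, 0, 0]],
    [42, [0, 0, 30], [0, 0, 0]],
    [42, [0, 0, 40], [0, 0, 0]],
    [42, [0, 0, 50], [0, 0, 0]],
    [60, [-5, 10, 50], [0, 0, 0]],
    [80, [-10, 30, 30], [0, 0, 0]]
  ]
}}

```text
time: 38.45
tool_pos: [0.5388, 0.0554, 0.2507]
eef_rot: [0.667, 0.745, 0.002, 0.0]
wrist_force: [0.4, 0.8, -0.9]
gripper_width: 0.0587
```

```bash
python3 look.py c
```

```text
t 38.45 tcp [538.8  55.4 250.7] y [0.994 0.11  0.003] z [ 0.003  0.003 -1.   ] F [ 0.4  0.8 -0.9] M [-0.01 -0.16 -0.01] w 58.7 q [ 0.1   0.26 -0.38  1.82  0.1   1.08 -0.2 ]
top 0.54 58 [559.5 -54.7  51.9]
top B 123 561.0 398.7 16.9
panel 0 
carc ((680.5487670898438, 26.19391632080078), (144.16111755371094, 250.00299072265625), 6.209395885467529)
side 0.6 117 [556.7 -46.6  43.2]
side 0.23 1166 [530.   15.3  54.6]
side B 142 558.1 398.5 17.9
panel 140 [-196.21809153 -190.92226907 -184.92164682]
carc ((678.8629150390625, 26.95532989501953), (144.06167602539062, 254.51577758789062), 6.1023945808410645)
```

View pics/sidec.png

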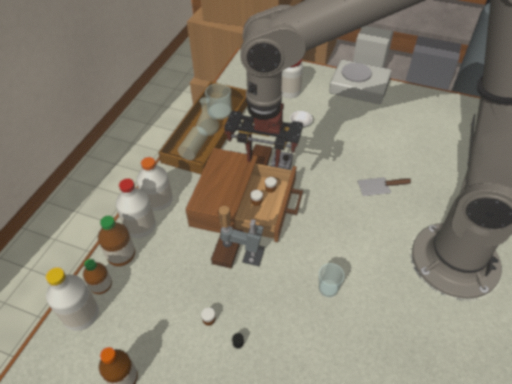

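Two jars are in, at side (271,183) and (256,195). Jar B is at (559.7,398.5).

Request:
{"op": "servo_tool", "data": {
  "targets": [
    [80, [2, 40, 5], [0, 0, 0]],
    [80, [2, 45, 0], [0, 0, 0]],
    [80, [3, 45, 0], [0, 0, 0]],
    [80, [3, 45, 0], [0, 0, 0]],
    [80, [3, 45, 0], [0, 0, 0]],
    [80, [3, 45, 0], [0, 0, 0]],
    [80, [3, 45, -20], [0, 0, 0]],
    [80, [3, 33, -45], [0, 0, 0]],
    [80, [0, 0, -45], [0, 0, 0]],
    [80, [0, 0, 0], [0, 0, 0]]
  ]
}}

```text
time: 39.9
tool_pos: [0.5593, 0.3907, 0.1239]
eef_rot: [0.673, 0.74, -0.013, -0.002]
wrist_force: [-0.0, 0.0, 0.4]
gripper_width: 0.0795
```

```bash
python3 -c "
from h import *
st()"
```

```text
t 39.9 tcp [559.3 390.7 123.9] y [ 0.995  0.095 -0.022] z [-0.02  -0.016 -1.   ] F [-0.   0.   0.4] M [-0.04 -0.09  0.  ] w 79.5 q [-0.42  0.63 -0.42  1.57  0.28  1.02 -0.82]
```

Request:
{"op": "servo_tool", "data": {
  "targets": [
    [80, [1, 8, -30], [0.9, -1.2, 0]],
    [80, [0, 0, -30], [0, 0, 0]],
    [80, [0, 0, -20], [0, 0, 0]],
    [80, [0, 0, -15], [0, 0, 0]],
    [80, [0, 0, 0], [0, 0, 0]]
  ]
}}

```text
time: 40.52
tool_pos: [0.5659, 0.396, 0.0314]
eef_rot: [0.675, 0.738, 0.003, 0.002]
wrist_force: [1.0, 0.0, -0.6]
gripper_width: 0.0799
```

```bash
python3 -c "
from h import *
st()"
```

```text
t 40.52 tcp [565.9 396.   31.4] y [0.996 0.089 0.007] z [ 0.007  0.001 -1.   ] F [ 1.   0.  -0.6] M [-0.03 -0.09  0.06] w 79.9 q [-0.44  0.74 -0.38  1.63  0.35  0.84 -0.88]
```

Request:
{"op": "servo_tool", "data": {
  "targets": [
    [80, [-6, 2.5, -13], [0, 0.4, 0]],
    [80, [0, 0, -9], [0, 0, 0]],
    [80, [0, 0, 0], [0, 0, 0]]
  ]
}}

```text
time: 40.9
tool_pos: [0.5605, 0.3996, 0.01]
eef_rot: [0.675, 0.738, 0.002, -0.0]
wrist_force: [-0.4, 0.7, -0.3]
gripper_width: 0.0797
```

```bash
python3 -c "
from h import *
st()"
```

```text
t 40.9 tcp [560.5 399.6  10. ] y [0.996 0.089 0.002] z [ 0.002  0.003 -1.   ] F [-0.4  0.7 -0.3] M [-0.01 -0.07 -0.04] w 79.7 q [-0.45  0.76 -0.38  1.64  0.36  0.81 -0.89]
```

Request:
{"op": "servo_tool", "data": {
  "targets": [
    [50, [0, -0.5, 0], [0, 0, 0]],
    [25, [0, 0, 0], [0, 0, 0]],
    [25, [0, 0, 0], [0, 0, 0]],
    [25, [0, 0, 0], [0, 0, 0]],
    [25, [0, 0, 0], [0, 0, 0]],
    [25, [0, 0, 20], [0, 0, 0]],
    [25, [0, 0, 40], [0, 0, 0]],
    [25, [0, 0, 55], [0, 0, 0]],
    [25, [0, 0, 55], [0, 0, 0]],
    [25, [0, 0, 55], [0, 0, 0]]
  ]
}}

```text
time: 42.15
tool_pos: [0.5578, 0.3971, 0.2428]
eef_rot: [0.675, 0.738, -0.001, -0.001]
wrist_force: [1.0, 0.1, -0.1]
gripper_width: 0.0334
```

Request:
{"op": "servo_tool", "data": {
  "targets": [
    [25, [-1, -30, 15], [0, 0, 0.5]],
    [25, [-2, -45, 0], [0, 0, 0.5]],
    [25, [-2, -45, 0], [0, 0, 0]],
    [25, [-2, -45, 0], [0, 0, 0]],
    [25, [-2, -45, 0], [0, 0, 0]],
    [25, [-2, -45, 0], [0, 0, 0]],
    [25, [-2, -45, 0], [0, 0, 0]],
    [25, [0, -20, 0], [0, 0, 0]],
    [25, [0, 0, 0], [0, 0, 0]]
  ]
}}

```text
time: 43.28
tool_pos: [0.5431, 0.0716, 0.2791]
eef_rot: [0.667, 0.745, 0.01, 0.004]
wrist_force: [-0.7, 0.8, -0.3]
gripper_width: 0.0339
```

```bash
python3 -c "
from h import *
st()"
```

```text
t 43.27 tcp [543.1  71.6 279.1] y [0.994 0.111 0.02 ] z [ 0.019  0.011 -1.   ] F [-0.7  0.8 -0.3] M [ 0.04 -0.06  0.01] w 33.9 q [ 0.1   0.23 -0.4   1.79  0.09  1.12 -0.22]
```

Request:
{"op": "servo_tool", "data": {
  "targets": [
    [25, [2, 0, -40], [-0.6, 1, 0]],
    [25, [0, 0, -40], [0, 0, 0]],
    [25, [0, 0, -40], [0, 0, 0]],
    [25, [0, 0, -40], [0, 0, 0]],
    [25, [0, 0, -20], [0, 0, 0]],
    [25, [0, 0, 0], [0, 0, 0]]
  ]
}}

```text
time: 44.02
tool_pos: [0.5465, 0.0831, 0.1003]
eef_rot: [0.663, 0.749, 0.006, 0.002]
wrist_force: [0.1, -0.8, 0.2]
gripper_width: 0.0335
```

```bash
python3 -c "
from h import *
st()"
```

```text
t 44.02 tcp [546.5  83.1 100.3] y [0.993 0.121 0.011] z [ 0.011  0.007 -1.   ] F [ 0.1 -0.8  0.2] M [-0.04 -0.08  0.04] w 33.5 q [ 0.03  0.45 -0.37  1.95  0.22  0.77 -0.34]
```

Request:
{"op": "servo_tool", "data": {
  "targets": [
    [25, [0, -10, -10], [-0.4, 0.6, 0]],
    [25, [0, 0, -25], [0, 0, 0]],
    [25, [0, -1, -20], [0, 0, 0]],
    [25, [0, 0, -10], [0, 0, 0]],
    [25, [0, 0, 0], [0, 0, 0]]
  ]
}}

```text
time: 44.65
tool_pos: [0.5509, 0.0726, 0.0381]
eef_rot: [0.663, 0.749, 0.003, 0.003]
wrist_force: [-0.1, -0.4, -0.9]
gripper_width: 0.0335
```

```bash
python3 -c "
from h import *
st()"
```

```text
t 44.65 tcp [550.9  72.6  38.1] y [0.993 0.122 0.008] z [ 0.008  0.    -1.   ] F [-0.1 -0.4 -0.9] M [-0.04 -0.06  0.06] w 33.5 q [ 0.01  0.55 -0.33  1.97  0.28  0.66 -0.37]
```

Request:
{"op": "servo_tool", "data": {
  "targets": [
    [25, [-3, 0, -8], [0, 0.4, 0]],
    [25, [0, 0, -4], [0, 0, 0]],
    [25, [0, 0, 0], [0, 0, 0]]
  ]
}}

```text
time: 45.02
tool_pos: [0.549, 0.0728, 0.0271]
eef_rot: [0.663, 0.749, 0.001, 0.001]
wrist_force: [-0.7, 1.0, -0.5]
gripper_width: 0.0335
```

Request:
{"op": "servo_tool", "data": {
  "targets": [
    [42, [0, 0, 0], [0, 0, 0]],
    [42, [0, 0, 0], [0, 0, 0]],
    [42, [0, 0, 15], [0, 0, 0]],
    [42, [0, 0, 30], [0, 0, 0]],
    [42, [0, 0, 40], [0, 0, 0]],
    [42, [0, 0, 50], [0, 0, 0]],
    [42, [-10, -20, 50], [0, 0, 0]],
    [42, [-30, -30, 20], [0, 0, 0]],
    [42, [-30, -30, 0], [0, 0, 0]],
    [42, [0, -40, 0], [0, 0, 0]]
  ]
}}

```text
time: 46.28
tool_pos: [0.4777, -0.0456, 0.2483]
eef_rot: [0.659, 0.752, 0.005, 0.005]
wrist_force: [0.3, -0.5, -0.3]
gripper_width: 0.0417
```

```bash
python3 look.py d; python3 -c "
import cv2; p=cv2.imread('pics/sided.png')[130:280,180:310]; cv2.imwrite('pics/sdz.png',cv2.resize(p,None,fx=4,fy=4,interpolation=2))"
```

```text
t 46.27 tcp [477.7 -45.6 248.3] y [0.991 0.13  0.014] z [ 0.014  0.002 -1.   ] F [ 0.3 -0.5 -0.3] M [-0.05 -0.12  0.  ] w 41.7 q [ 0.29  0.14 -0.36  1.97  0.06  1.03  0.04]
panel 142 [-194.12367283 -188.89775665 -183.22805084]
carc ((681.050537109375, 26.512191772460938), (144.4444580078125, 250.32875061035156), 6.111815929412842)
side 0.47 117 [556.4 -47.5  43.1]
panel 140 [-196.09367453 -190.75828867 -185.25792353]
carc ((678.7571411132812, 26.99542999267578), (143.88389587402344, 255.1618194580078), 5.769837856292725)
```

View pics/sdz.png

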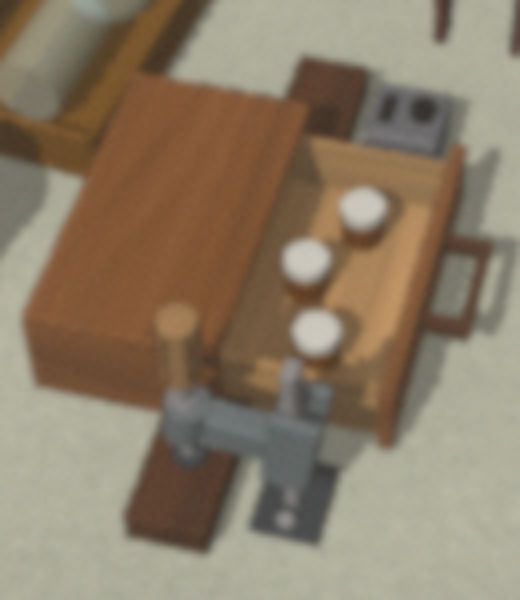

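View pics/topd.png

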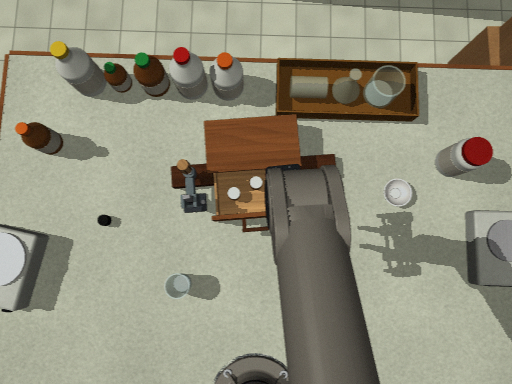

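All three jars stand upright in the drawer (crop (363,210), (306,260), (317,332)) and the bench has none left. Now I'll re-grip the drawer handle at (453.6,1.9).

Request:
{"op": "servo_tool", "data": {
  "targets": [
    [24, [-12, 24, 0], [0, 0.7, -1.4]],
    [24, [-12, 24, -30], [0, 0, 0]],
    [24, [0, 0, -40], [0, 0, 0]],
    [24, [0, 0, -40], [0, 0, 0]],
    [24, [0, 0, -30], [0, 0, 0]],
    [24, [0, 0, 0], [0, 0, 0]]
  ]
}}

```text
time: 47.22
tool_pos: [0.456, 0.0143, 0.107]
eef_rot: [0.665, 0.747, 0.005, -0.0]
wrist_force: [0.2, -0.0, 0.7]
gripper_width: 0.0239
```

```bash
python3 -c "
from h import *
st()"
```

```text
t 47.23 tcp [456.   14.3 107. ] y [0.993 0.115 0.006] z [ 0.005  0.007 -1.   ] F [ 0.2 -0.   0.7] M [-0.04 -0.12  0.02] w 23.9 q [ 0.17  0.31 -0.39  2.15  0.17  0.71 -0.21]
```

Request:
{"op": "servo_tool", "data": {
  "targets": [
    [24, [-2, -12, -5], [-0.4, 0.3, -0.6]],
    [24, [0, 0, -10], [0, 0, 0]],
    [24, [0, 0, 0], [0, 0, 0]]
  ]
}}

```text
time: 47.6
tool_pos: [0.456, 0.0026, 0.0939]
eef_rot: [0.669, 0.743, 0.002, 0.002]
wrist_force: [0.1, 0.2, 0.3]
gripper_width: 0.0242
```

```bash
python3 -c "
from h import *
st()"
```

```text
t 47.6 tcp [456.    2.6  93.9] y [0.994 0.105 0.004] z [ 0.004  0.    -1.   ] F [0.1 0.2 0.3] M [ 0.01 -0.11 -0.02] w 24.2 q [ 0.18  0.33 -0.37  2.16  0.19  0.68 -0.22]
```

Request:
{"op": "servo_tool", "data": {
  "targets": [
    [24, [-3, 0, -10], [0, 0, 0]],
    [24, [0, 0, -10], [0, 0, 0]],
    [24, [0, 0, 0], [0, 0, 0]]
  ]
}}

```text
time: 47.98
tool_pos: [0.4532, 0.0026, 0.0732]
eef_rot: [0.669, 0.743, 0.002, 0.002]
wrist_force: [-0.5, 0.3, 0.6]
gripper_width: 0.0238
```

```bash
python3 -c "
from h import *
st()"
```

```text
t 47.98 tcp [453.2   2.6  73.2] y [0.994 0.105 0.006] z [ 0.006  0.    -1.   ] F [-0.5  0.3  0.6] M [ 0.01 -0.14  0.05] w 23.8 q [ 0.16  0.36 -0.36  2.18  0.21  0.63 -0.24]
```

Request:
{"op": "servo_tool", "data": {
  "targets": [
    [24, [0, 0, -12], [0, 0, 0]],
    [24, [0, 0, -12], [0, 0, 0]],
    [24, [0, 0, -11], [0, 0, 0]],
    [24, [0, 0, 0], [0, 0, 0]]
  ]
}}

```text
time: 48.48
tool_pos: [0.4531, 0.0027, 0.0353]
eef_rot: [0.669, 0.743, 0.002, 0.002]
wrist_force: [-0.3, 0.1, 0.2]
gripper_width: 0.0237
```

```bash
python3 -c "
from h import *
st()"
```

```text
t 48.48 tcp [453.1   2.7  35.3] y [0.994 0.105 0.005] z [ 0.005  0.    -1.   ] F [-0.3  0.1  0.2] M [ 0.03 -0.09 -0.  ] w 23.7 q [ 0.13  0.43 -0.33  2.2   0.26  0.54 -0.29]
```

Grip, then push gently, about 5 mm per row so the jars don't tip.

Request:
{"op": "servo_tool", "data": {
  "targets": [
    [5, [0, 0, 0], [0, 0, 0]],
    [5, [0, 0, 0], [0, 0, 0]],
    [5, [0, 0, 0], [0, 0, 0]],
    [5, [3, 0.3, 0], [0, 0, 0]],
    [5, [6, 0.6, 0], [0, 0, 0]],
    [5, [6, 0.6, 0], [0, 0, 0]],
    [5, [6, 0.6, 0], [0, 0, 0]],
    [5, [6, 0.6, 0], [0, 0, 0]],
    [5, [6, 0.6, 0], [0, 0, 0]],
    [5, [6, 0.6, 0], [0, 0, 0]]
  ],
  "squeeze": 15
}}

```text
time: 49.72
tool_pos: [0.4935, 0.0071, 0.0354]
eef_rot: [0.669, 0.743, 0.001, 0.001]
wrist_force: [-0.9, 0.8, -0.3]
gripper_width: 0.0103
```

Request:
{"op": "servo_tool", "data": {
  "targets": [
    [5, [6, 0.6, 0], [0, 0, 0]],
    [5, [6, 0.6, 0], [0, 0, 0]],
    [5, [6, 0.6, 0], [0, 0, 0]],
    [5, [6, 0.6, 0], [0, 0, 0]],
    [5, [6, 0.6, 0], [0, 0, 0]],
    [5, [6, 0.6, 0], [0, 0, 0]]
  ]
}}

```text
time: 50.48
tool_pos: [0.5321, 0.0112, 0.0354]
eef_rot: [0.669, 0.743, 0.001, 0.001]
wrist_force: [-2.3, 0.1, 0.2]
gripper_width: 0.0094
```

```bash
python3 -c "
from h import *
st(); snap('side','se',(180,130,310,280),4)"
```

```text
t 50.48 tcp [532.1  11.2  35.4] y [0.994 0.105 0.003] z [ 0.003  0.001 -1.   ] F [-2.3  0.1  0.2] M [0.11 0.27 0.05] w 9.4 q [ 0.11  0.52 -0.32  2.02  0.27  0.63 -0.27]
```

View pics/se.png

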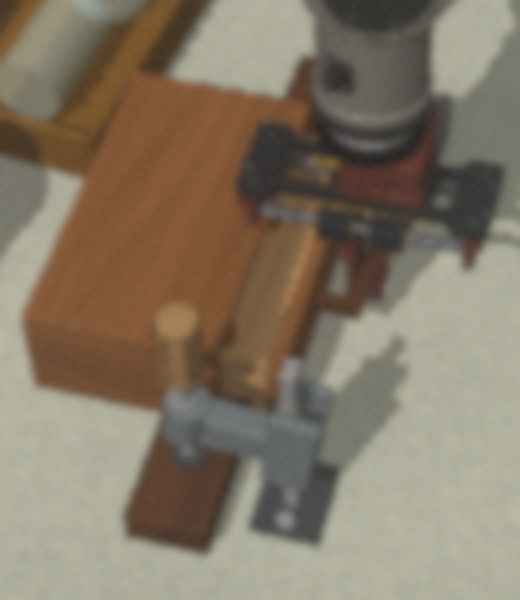

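Request:
{"op": "servo_tool", "data": {
  "targets": [
    [5, [5, 0.5, 0], [0, 0, 0]],
    [5, [5, 0.5, 0], [0, 0, 0]],
    [5, [5, 0.5, 0], [0, 0, 0]],
    [5, [5, 0.5, 0], [0, 0, 0]],
    [5, [4, 0.4, 0], [0, 0, 0]]
  ]
}}

```text
time: 51.15
tool_pos: [0.5584, 0.014, 0.0354]
eef_rot: [0.669, 0.743, 0.002, 0.001]
wrist_force: [-1.6, 1.4, -0.1]
gripper_width: 0.0096
```

Request:
{"op": "servo_tool", "data": {
  "targets": [
    [5, [3, 0.3, 0], [0, 0, 0]],
    [5, [3, 0.3, 0], [0, 0, 0]]
  ]
}}

```text
time: 51.4
tool_pos: [0.564, 0.0146, 0.0354]
eef_rot: [0.669, 0.743, 0.001, 0.0]
wrist_force: [-9.7, 0.6, 9.9]
gripper_width: 0.0096
```

Request:
{"op": "servo_tool", "data": {
  "targets": [
    [5, [3, 0.3, 0], [0, 0, 0]]
  ]
}}

```text
time: 51.52
tool_pos: [0.5639, 0.0146, 0.0353]
eef_rot: [0.669, 0.743, -0.002, -0.001]
wrist_force: [-15.4, -0.3, 15.6]
gripper_width: 0.01
```

```bash
python3 -c "
from h import *
st()"
```

```text
t 51.52 tcp [563.9  14.6  35.3] y [ 0.994  0.105 -0.005] z [-0.005 -0.001 -1.   ] F [-15.4  -0.3  15.6] M [0.03 3.16 0.02] w 10.0 q [ 0.11  0.56 -0.31  1.94  0.26  0.68 -0.26]
```

Request:
{"op": "servo_tool", "data": {
  "targets": [
    [10, [0, 0, 0], [0, 0.3, 0]],
    [24, [0, 0, 0], [0, 0, 0]],
    [24, [0, 0, 0], [0, 0, 0]],
    [24, [0, 0, 0], [0, 0, 0]],
    [24, [0, 0, 12], [0, 0, 0]],
    [24, [0, 0, 20], [0, 0, 0]],
    [24, [0, 0, 30], [0, 0, 0]],
    [24, [0, 0, 40], [0, 0, 0]],
    [24, [-20, -30, 40], [0, 0, 0]],
    [24, [-20, -40, 20], [0, 0, 0]]
  ]
}}

```text
time: 52.78
tool_pos: [0.5257, -0.0539, 0.2056]
eef_rot: [0.667, 0.745, -0.002, -0.002]
wrist_force: [0.4, -0.4, 0.3]
gripper_width: 0.0242
```

Request:
{"op": "servo_tool", "data": {
  "targets": [
    [24, [-15, -50, 10], [0, 0, 0]],
    [24, [-10, -50, 0], [0, 0, 0]],
    [24, [-10, -50, 0], [0, 0, 0]],
    [24, [0, -50, 0], [0, 0, 0]],
    [24, [0, 0, 0], [0, 0, 0]]
  ]
}}

```text
time: 53.4
tool_pos: [0.4888, -0.2634, 0.2241]
eef_rot: [0.668, 0.744, 0.0, 0.004]
wrist_force: [0.1, 0.5, 0.6]
gripper_width: 0.0242
```

```bash
python3 tilt.py; python3 look.py f; python3 - <<'E'
from h import *
a=np.deg2rad(6.0); ex=np.array([np.cos(a),np.sin(a)]); ey=np.array([-np.sin(a),np.cos(a)])
for c in('top','side'):
    P=cloud(c,np.load(f'pics/{c}d.npy')).reshape(-1,3); l=P[:,:2]-[.680,.0263]; L=np.c_[l@ex,l@ey,P[:,2]]*1000
    Q=L[(L[:,0]<-60)&(L[:,0]>-110)&(abs(L[:,1])<60)&(L[:,2]>68)&(L[:,2]<80)]; print('panel',len(Q),np.percentile(Q[:,0],[5,50,95]))
    Q=L[(L[:,0]<-102)&(L[:,0]>-140)&(abs(L[:,1])<30)&(L[:,2]>50)&(L[:,2]<66)]; print('handle',len(Q),np.percentile(Q[:,0],[5,50,95]))
    Q=L[(L[:,0]<-40)&(L[:,0]>-80)&(abs(L[:,1])<60)&(L[:,2]>81)&(L[:,2]<90)]; print('carc front',np.percentile(Q[:,0],[2,5]))
E
```

```text
t 53.4 tcp [ 488.8 -263.4  224.1] y [0.994 0.108 0.005] z [ 0.006 -0.005 -1.   ] F [0.1 0.5 0.6] M [ 0.04 -0.07 -0.  ] w 24.2 q [ 0.59  0.29 -0.25  1.84  0.09  1.02  0.41]
side [(25, np.float64(86.8), np.int64(18)), (30, np.float64(89.3), np.int64(20)), (35, np.float64(87.9), np.int64(16)), (40, np.float64(89.5), np.int64(17)), (45, np.float64(90.8), np.int64(17)), (50, np.float64(91.1), np.int64(22)), (55, np.float64(92.1), np.int64(19))]
slope 0.16123219017976098
handle top 184.55523786889745 [ 72.4   1.5 183. ]
cheek top [112.9 121.2 123.3]
carc ((678.9074096679688, 26.95948028564453), (144.06854248046875, 252.98948669433594), 5.938011169433594)
top [(25, np.float64(88.1), np.int64(16)), (30, np.float64(89.8), np.int64(15)), (35, np.float64(92.3), np.int64(14)), (40, np.float64(91.7), np.int64(16)), (45, np.float64(91.8), np.int64(17)), (50, np.float64(91.9), np.int64(18)), (55, np.float64(93.3), np.int64(18))]
slope 0.13634374089797408
handle top 186.65319835932877 [ 74.7  -0.9 184.6]
cheek top [120.  123.6 124.1]
carc ((681.1788330078125, 26.539749145507812), (144.29222106933594, 250.02911376953125), 6.127472400665283)
t 53.5 tcp [ 489.9 -258.8  223.9] y [0.993 0.114 0.006] z [ 0.006 -0.003 -1.   ] F [-0.4  0.2  0.2] M [ 0.02 -0.09  0.  ] w 24.1 q [ 0.58  0.29 -0.25  1.84  0.08  1.02  0.41]
top 0.38 797 [588.4  18.3  57.8]
panel 0 
carc ((681.0477294921875, 26.445816040039062), (143.98611450195312, 250.03311157226562), 6.0202412605285645)
panel 0 
carc ((678.9147338867188, 26.356292724609375), (144.0212860107422, 254.1846466064453), 5.893589496612549)
panel 219 [-83.41725693 -78.02020426 -72.07678374]
handle 86 [-120.35665768 -116.02754637 -111.08446859]
carc front [-70.1240513  -69.29270568]
panel 146 [-85.44526642 -79.89953296 -72.51387086]
handle 62 [-122.38779831 -118.87497584 -113.06628926]
carc front [-72.16775756 -71.22297203]
```

View pics/s8.png

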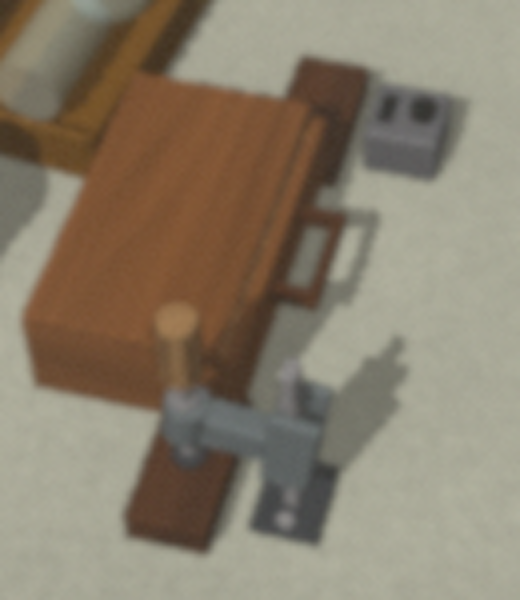

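View pics/t8.png

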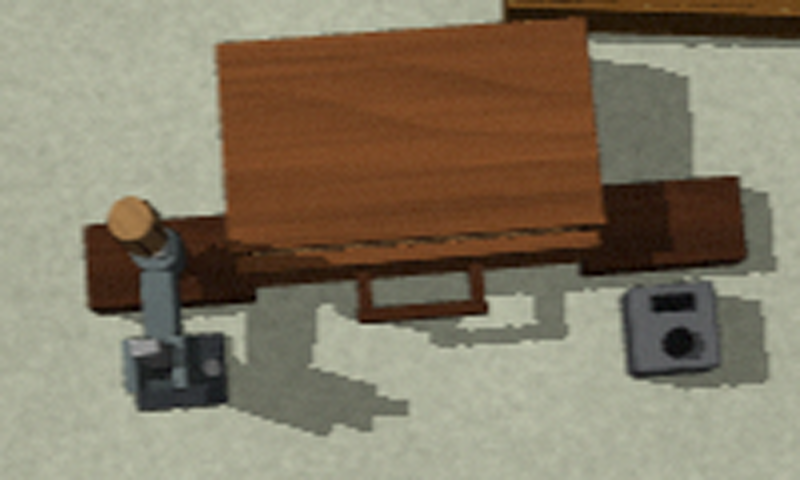

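The drawer is flush, the unit unmoved, the clamp still tilted and holding, and the bench is clear of jars. Handing in.

```bash
python3 -c "
from h import *
print(robot.close_job()); st()"
```

```text
the job is handed in; nothing more can be done
None
the job is handed in; nothing more can be done
```

The job is done and handed in at about 53.5 s:

- **Clamp:** I slid the jaw down until the pad bore on the wing and it tilted and bound. I then turned the handle about 5.0 rad clockwise in one grip and let go.
- **Drawer and jars:** I pulled the drawer out to about 114 mm, put in all three jars that were on the bench, and pushed it shut until it met its stop.

**Last checks:**
- **Unit:** its place agreed with the first measurement to within about 2 mm, and its yaw stayed at about 6°.
- **Drawer:** the panel's rear face was level with the carcass front to within about 2 mm. It stopped at about 15 N.
- **Clamp:** it was still tilted, and its handle end had stayed about 4 mm higher than before tightening. The rise fits the 5 rad turned.
- **Jars:** all three stood upright in the drawer just before it was shut. The middle one sat a little further back than I had placed it. No jars were left on the bench, and I never moved the dish or bung.

**Less certain:**
- **Clamping force:** I could not measure it. The turning moment stayed around 0.12–0.14 N m and did not rise as I tightened, so I judged it tight from the turn and the tilt.
- **Tilt:** the depth estimates were noisy, 0.11 to 0.16 rad across the readings. That straddles the 0.15 upper figure for a tight screw. From the handle's rise I put it nearer 0.13.

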